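# Put the lugged rings from the parts case on the bent rod stand

## Robot

A 6-joint arm with a two-finger parallel gripper is mounted at the origin on the work surface. World frame = base frame: x ahead of the robot, y to its left, z up, the work surface at z = 0. Lengths are in mm, angles in rad, forces in N, time in s.
With the tool pointing down it reaches from about 400 to 925 mm from the base axis. Payload 12.5 kg.
Tool frame: the origin (TCP) lies midway between the tips of the shut fingers; the grasp point (between the pads) lies 19 mm behind it (env.grip_depth is the distance from the TCP to the grasp point, in mm); z points along the fingers, y is the line along which they close (so a half turn about z gives the same grasp; the last joint's range is limited). The gripper opens to 95 mm and grips with 3 to 60 N. Pads are 20 mm wide; open, the fingers measure 119 mm over their backs; the gripper's body (75 mm by 180 mm) begins 59 mm behind the grasp point.
Start: joints at [1.154, 0.491, 1.559, -0, 1.092, -0.106], TCP at [191.121, 595.079, 214.661] pointing down, gripper open.
Joint ranges: [-3.1, 3.1], [-0.84, 2.19], [0.05, 2.79], [-1.13, 4.28], [0.06, 2.93], [-2.69, 2.69]. Speed limits (rad/s): [2.22, 2.22, 2.79, 3.14, 3.14, 3.14].

## Interface

Orientations are given as [roll, pitch, yaw] about the fixed x, y, z axes, in that order (R = Rz(yaw) Ry(pitch) Rx(roll)).
In Python, from cell import monitor, viewer, order, env gives the robot as it stands.
- The arm moves only by the tool move_arm, never from a script. Its argument "moves" is one flat list of numbers, 4 for each row, row after row: the shift along the tool's x, y, z normalised to -1 to 1, where 1 is 0.15 m, then the turn about the tool's z normalised to -1 to 1, where 1 is pi/2 rad. A call has 1 to 10 rows; each row shifts and turns the commanded pose from where the row before left it, along the tool's axes as they then stand; what a row does not reach is not made up. A row lasts 1/8 s, in which the tool goes at most 62.5 mm and 10.7 degrees, less where a joint would pass 70% of its speed; a pose out of reach is approached as far as the arm can. A call with a number of a shift or a turn outside -1 to 1 is refused whole. A call with a gripper value outside its range is refused whole. "claw" is the finger opening in mm, from 0 to 95.1, set as the call begins (left out, the last holds). The fingers move at their own pace and stop on an object; the grip force is fixed at half the most. Time passes only in rows, so rows that do not move let the fingers close. It gives the time, the measured TCP pose, the force, the opening and the grip force at its end, in the units of the state.
- monitor.state(): the state, without advancing time (a new reading comes with each control period).
- viewer.read_camera(name): name is "side" or "top" or "wrist"; returns the picture (384x512x3 uint8, red, green, blue); there is no depth.
- viewer.camera_info(name): a dict with "K" (3x3 intrinsics, pixels), "camera_from_world" (4x4, takes a point from world to camera coordinates). Camera axes: x right, y down, z forward; pixel columns grow to the right and rows downward; lengths in mm; the calibration is good to about 2 mm. The wrist camera is an equidistant fisheye: a pixel r from the principal point sees the ray r / f radians off the axis. A picture is of the moment at which its call begins: read the wrist's pose just before it. camera_info takes no time and is no camera call; for the wrist camera it gives the pose at the moment of the call.
- order.job_done(): hands the job in; it is judged then, once.
The state is a dict: "t": time; "joints": joint angles; "qvel": joint speeds; "tau": joint torques, N m; "eef_pos": TCP position; "tcp_rot": TCP orientation; "ft_force": force on the tool from outside, world axes, zero at the start; "moment": the same for the moment, N m; "opening": opening from 0.0 (shut) to 1.0 (fully open); "grip_force": force on a finger pad.
Only numpy, scipy, OpenCV 4.12 (cv2) and the standard library are available. Lean on these libraries where they do the work, as an engineer would, in place of code of your own. Each camera call takes 0.05 s, during which the arm holds its last target. There are 200 camera calls.

## Task

Open the lid of the flat parts case until it rests on its stop, then take every lugged ring out of the case, put it over the top end of the bent rod and slide it round both bends down to the stop at the foot, keeping hold of it all the way rather than letting it drop, so that all the rings lie flat there, one on another. Finally shut the lid of the case, and leave the other things on the bench where they are.

Things in the scene. Friction and masses are not known exactly. Their poses are not given: they have to be found in the camera images.
- case: Flat grey parts case fixed to the bench, 160 (x) by 400 (y) by 56 mm high, walls 6 mm, inner floor 8 mm above the bench. Origin: centre of its underside; its x axis points from the front to the hinge side. Three or four rings lie flat on its floor, under the lid. The case does not move.
- lid (a joint): Angle of the case's lid in rad: 0 shut (it starts shut or a little ajar), 1.75 fully open on its stop (leaning back a little past upright). A stiff friction hinge (about 0.6 N m): the lid stays at whatever angle it is left. Lid 0.5 kg, its plate 160 by 400 by 6 mm with its outer face 7 mm above the hinge line's plane when shut.
- lid_hinge (a point): Middle of the lid's hinge line, on the case's +x upper rim (56 mm above the bench); the line runs along the case's y axis.
- lid_handle (a point): Middle of the lid's steel handle bar: a round bar 12 mm thick, 100 mm long, parallel to the hinge, 140 mm from the hinge line towards the free edge and 40 mm clear (axis) of the lid's outer face; it moves with the lid, and the lid may turn about the bar within a light grip.
- stand: Fixed stand: foot plate 130 by 120 by 12 mm, on it a boss 84 mm across with a flat top (the stop). From its centre an 8 mm rod rises upright to the lower bend, slants 35 deg above level along the stand's +x to the upper bend, then rises upright to its free tip. Origin: on the bench under the boss. A level ring led by its centre clears both bends, gripper on the stand's -x side.
- stop_top (a point): Centre of the stop: the flat top of the boss, 50 mm above the bench, where the rod comes out.
- rod_lower_bend (a point): Lower bend of the rod, 115 mm above the bench, straight over the stop.
- rod_upper_bend (a point): Upper bend of the rod, 178 mm above the bench, 90 mm along the stand's +x from the stop.
- rod_tip (a point): Free upper end of the rod, 226 mm above the bench.
- ring1_center (a point): Centre (half-way up) of an aluminium ring with one lug: outside 80 mm, hole 56 mm, 10 mm thick, about 0.15 kg; z is the ring's axis. The lug (16 mm wide, 10 mm thick) reaches along the ring's -x to 72 mm from the centre; grip its sides about 57 mm from the centre. Starts flat in the case, lug towards the front. May be absent.
- ring1: The same ring as a body; origin at the centre of its underside.
- ring2_center (a point): Centre (half-way up) of an aluminium ring with one lug: outside 80 mm, hole 56 mm, 10 mm thick, about 0.15 kg; z is the ring's axis. The lug (16 mm wide, 10 mm thick) reaches along the ring's -x to 72 mm from the centre; grip its sides about 57 mm from the centre. Starts flat in the case, lug towards the front. May be absent.
- ring2: The same ring as a body; origin at the centre of its underside.
- ring3_center (a point): Centre (half-way up) of an aluminium ring with one lug: outside 80 mm, hole 56 mm, 10 mm thick, about 0.15 kg; z is the ring's axis. The lug (16 mm wide, 10 mm thick) reaches along the ring's -x to 72 mm from the centre; grip its sides about 57 mm from the centre. Starts flat in the case, lug towards the front. May be absent.
- ring3: The same ring as a body; origin at the centre of its underside.
- ring4_center (a point): Centre (half-way up) of an aluminium ring with one lug: outside 80 mm, hole 56 mm, 10 mm thick, about 0.15 kg; z is the ring's axis. The lug (16 mm wide, 10 mm thick) reaches along the ring's -x to 72 mm from the centre; grip its sides about 57 mm from the centre. Starts flat in the case, lug towards the front. May be absent.
- ring4: The same ring as a body; origin at the centre of its underside.
- gear: Bystander, to be left alone: steel gear, 84 mm across, 34 mm high, lying flat; origin at its underside.
- race: Bystander, to be left alone: steel bearing race, 60 mm across, 26 mm high; origin at its underside.
- can: Bystander, to be left alone: white can, 60 mm across, 150 mm high; origin at its underside.
- wrench: Bystander, to be left alone: wrench lying flat near the robot; origin at its underside.
- driver: Bystander, to be left alone: screwdriver lying beyond the case; origin at its underside.
- mug: Bystander, to be left alone: white mug, 80 mm across, 90 mm high; origin at its underside.
Things that resemble listed ones, but are neither listed nor needed, are in the scene too. What is shaped like the stand but red is not meant.

How it is judged:
By the outcome, as a careful person would: the job done as asked, in the order asked, and still so for the second after the job is handed in, with the robot touching nothing.
Of ring1, ring2, ring3, ring4 only 3 to 4 are there at a start; the rules pass over those that are not, and their reading is None.
At some moment in a run one of ring1, ring2, ring3, ring4 may be knocked a few centimetres aside while the robot is not near it.
It also fails if it takes over 210 s, if anything falls off the work surface, if the arm or the gripper's body presses on something with over 40 N, if the wrist force passes 120 N, or if a joint passes its speed limit or range.

## Working session

There is one attempt and no reset: what is moved stays moved. The work goes in short steps, Python scripts to look and compute and a tool call to move; the robot and the scene stay as the last step left them, time stands still between calls to the robot, and variables do not carry over. Pictures are saved under pics/ and viewed, at most 14 in all, crops included, and the job is handed in when it is done.

Besides the shell and the picture viewer there is one more tool, called after "Emit:" as a command line: name --argument value ..., lists and objects as JSON in quotes. move_arm: Moves the arm, as the interface text tells. Scaled input: -1 to 1 covers 0.15 m each way for a shift and pi/2 rad each way for a turn. Its arguments: {"type":"object","properties":{"moves":{"type":"array"},"claw":{"type":"number"}},"required":["moves"]}

```bash
ls; mkdir -p pics; cat > h.py <<'E'
import numpy as np, cv2
from cell import monitor, viewer, order, env
from scipy.spatial.transform import Rotation as R
def snap(n,f):
    im=viewer.read_camera(n); cv2.imwrite('pics/'+f,im[:,:,::-1]); return im
E
python3 - <<'E'
from h import *
for n in ('side','top'):
    i=viewer.camera_info(n); print(n,np.round(i['K'],1).tolist(),np.round(i['camera_from_world'],3).tolist())
a=snap('side','s0.png');b=snap('top','t0.png')
i=viewer.camera_info('wrist'); print(i)
c=snap('wrist','w0.png')
cv2.imwrite('pics/st0.png',cv2.resize(np.vstack([b]),(800,600))[:,:,::-1])
s=monitor.state(); print(s)
E
```

```text
pics
side [[471.6, 0.0, 251.4], [0.0, 471.6, 193.5], [0.0, 0.0, 1.0]] [[0.988, -0.153, 0.018, -468.227], [-0.066, -0.529, -0.846, 168.715], [0.139, 0.834, -0.533, 1656.466], [0.0, 0.0, 0.0, 1.0]]
top [[400.1, 0.0, 257.5], [0.0, 400.1, 188.6], [0.0, 0.0, 1.0]] [[0.019, -1.0, 0.01, -38.877], [-0.988, -0.02, -0.153, 516.38], [0.153, -0.007, -0.988, 1399.107], [0.0, 0.0, 0.0, 1.0]]
{'K': array([[297.31863964,   0.        , 253.66089709],
       [  0.        , 297.31863964, 198.4410006 ],
       [  0.        ,   0.        ,   1.        ]]), 'camera_from_world': array([[ 3.04638819e-01,  9.52467919e-01, -2.31799148e-04,
        -6.24435950e+02],
       [ 9.20886754e-01, -2.94475683e-01,  2.55444043e-01,
        -2.97729956e+01],
       [ 2.43233996e-01, -7.80316321e-02, -9.66823814e-01,
         3.88632183e+02],
       [ 0.00000000e+00,  0.00000000e+00,  0.00000000e+00,
         1.00000000e+00]])}
{'t': 0.15, 'joints': array([ 1.15438408e+00,  4.91431697e-01,  1.55929533e+00, -4.81482260e-05,
        1.09168215e+00, -1.05558689e-01]), 'qvel': array([-0.00011807,  0.00089892, -0.00145399, -0.00068888, -0.00019994,
        0.00143364]), 'tau': array([ 1.90273524e-03, -6.12890196e+01, -2.58278346e+01,  6.93153637e-02,
        4.72593354e-02, -5.60953379e-05]), 'eef_pos': array([191.06698871, 594.90409465, 214.19426404]), 'tcp_rot': array([-3.14077617e+00, -4.35601362e-05,  2.83076129e+00]), 'ft_force': array([ 0.16312258,  0.37201577, -0.3147872 ]), 'moment': array([ 0.02294014,  0.01824198, -0.00725966]), 'grip_force': 0.0, 'opening': 1.0028255712981504}
```

View pics/st0.png

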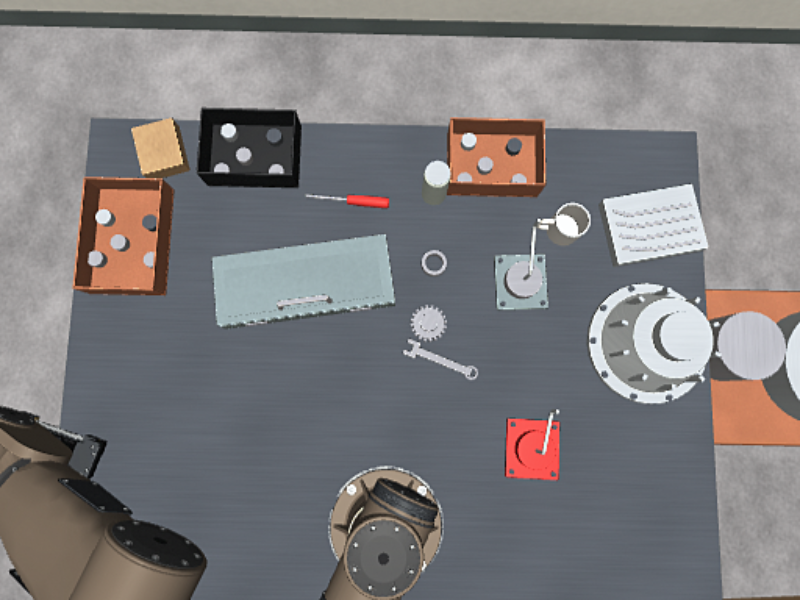

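View pics/s0.png

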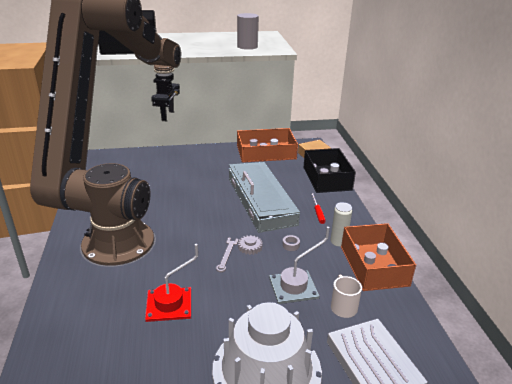

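The top view (800x600 scale) shows the case lid around (303,280), its handle at (303,300) and the grey stand's boss at (523,280), with the rod going to about (541,222). The side view shows the same case at (262,193), stand at (294,280) and rod tip at (327,230). Next I'll crop in for finer pixel positions.

```bash
python3 - <<'E'
from h import *
s=cv2.imread('pics/s0.png');t=cv2.imread('pics/t0.png')
def crop(im,x,y,w,h): return cv2.resize(im[y:y+h,x:x+w],(400,300),interpolation=cv2.INTER_CUBIC)
# case: 128x96 -> wait use x3.125
m=np.vstack([np.hstack([crop(t,130,135,128,96),crop(s,215,145,100,75)]),np.hstack([crop(t,300,130,80,60),crop(s,260,215,80,60)])])
cv2.imwrite('pics/m0.png',m)
E
```

```text
(no output)
```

View pics/m0.png

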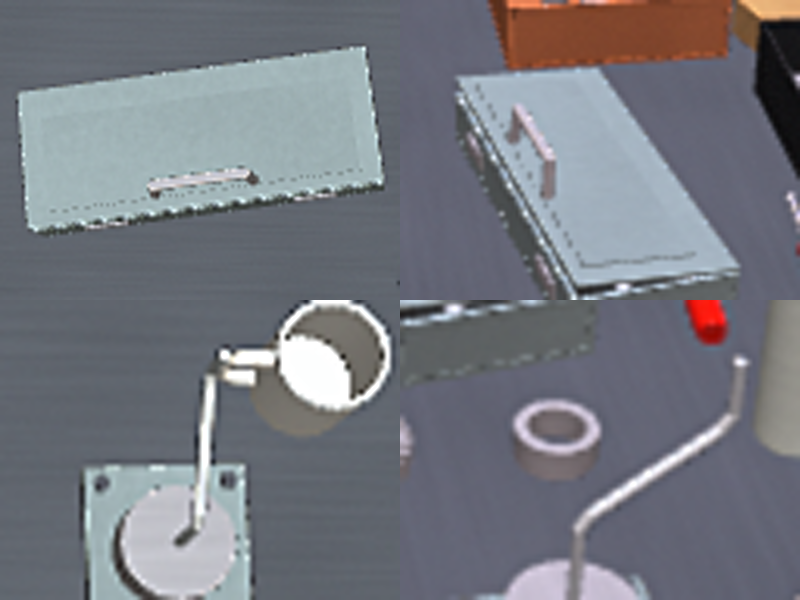

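The crops show the handle bar ends at (152,187) and (255,173) in the top panel and at (116,107) and (150,158) in the side panel. They also show the rod's lower bend, upper bend and tip in both bottom panels. I'll triangulate these.

```bash
cat >> h.py <<'E'
INF={n:viewer.camera_info(n) for n in('side','top')}
def ray(n,px,info=None):
    i=info or INF[n]; K=i['K'];T=i['camera_from_world']
    x=(px[0]-K[0,2])/K[0,0]; y=(px[1]-K[1,2])/K[1,1]
    if n=='wrist':
        r=np.hypot(x,y)+1e-12; d=np.array([x/r*np.sin(r),y/r*np.sin(r),np.cos(r)])
    else: d=np.array([x,y,1.])
    d=T[:3,:3].T@d; return -T[:3,:3].T@T[:3,3], d/np.linalg.norm(d)
def tri(rays):
    A=sum(np.eye(3)-np.outer(d,d) for c,d in rays); b=sum((np.eye(3)-np.outer(d,d))@c for c,d in rays)
    p=np.linalg.solve(A,b); return p,[np.linalg.norm(np.cross(p-c,d)) for c,d in rays]
def plane(r,z): c,d=r; return c+d*(z-c[2])/d[2]
def proj(n,p,info=None):
    i=info or INF[n]; K=i['K'];T=i['camera_from_world']; q=T[:3,:3]@np.asarray(p)+T[:3,3]
    if n=='wrist':
        r=np.hypot(q[0],q[1]); th=np.arctan2(r,q[2]); u=q[:2]/(r+1e-12)*th
    else: u=q[:2]/q[2]
    return K[:2,:2]@u+K[:2,2]
E
python3 - <<'E'
from h import *
tc=lambda x,y:(130+x/3.125,135+y/3.125); sc=lambda x,y:(215+x/4,145+y/4)
ts=lambda x,y:(300+x/5,130+y/5); ss=lambda x,y:(260+x/5,215+y/5)
np.set_printoptions(precision=1,suppress=True)
for nm,a,b in [('hL',tc(151,185),sc(117,107)),('hR',tc(256,174),sc(150,158)),('low',ts(199,222),ss(179,225)),('up',ts(210,77),ss(335,112)),('tip',ts(222,54),ss(340,62)),
 ('C+hinge',tc(18,93),sc(57,78)),('C-hinge',tc(366,47),sc(338,268))]:
    print(nm,*tri([ray('top',a),ray('side',b)]))
for nm,p in [('+yh',(18,93)),('-yh',(366,47)),('-yf',(383,182)),('+yf',(32,230))]: print(nm,plane(ray('top',tc(*p)),60))
print('boss', plane(ray('top',ts(178,241)),50))
for nm,p in [('pl',(84,166)),('pr',(244,166))]: print(nm,plane(ray('top',ts(*p)),12))
E
```

```text
hL [480.8 240.6 112.8] [np.float64(0.30041420777721856), np.float64(0.3004142077770571)]
hR [494.8 126.  121.4] [np.float64(0.5532148232782959), np.float64(0.5532148232784402)]
low [ 559.8 -309.8  113.7] [np.float64(1.1192790341255057), np.float64(1.1192790341255563)]
up [ 647.1 -303.6  184.5] [np.float64(2.637474813938804), np.float64(2.637474813938989)]
tip [ 649.5 -302.8  221.1] [np.float64(0.31497290980784143), np.float64(0.31497290980769993)]
C+hinge [511.2 396.5  79. ] [np.float64(74.42517108597742), np.float64(74.42517108597745)]
C-hinge [653.   11.6  61.1] [np.float64(0.42099019210124916), np.float64(0.42099019210100275)]
+yh [591.2 407.4  60. ]
-yh [653.7  11.5  60. ]
-yf [497.1 -11.3  60. ]
+yf [434.7 381.5  60. ]
boss [ 559.2 -308.4   50. ]
pl [ 621.4 -247.    12. ]
pr [ 623.9 -365.9   12. ]
```

```bash
cat >> h.py <<'E'
np.set_printoptions(precision=1,suppress=True)
def plan(start,wps,dec=2):
    """start None or (x,y,z,yaw); wps: list of (x,y,z,yaw,rows). Prints move rows; rounding is fed back."""
    if start is None:
        s=monitor.state(); p=np.array(s['eef_pos'],float); yaw=s['tcp_rot'][2]
        print('from',p,round(yaw,4),'t',round(s['t'],2))
    else: p=np.array(start[:3],float); yaw=start[3]
    out=[]
    for w in wps:
        tgt=np.array(w[:3],float); n=w[4]; p0=p.copy(); y0=yaw
        dy=(w[3]-y0+np.pi)%(2*np.pi)-np.pi if abs(w[3]-y0)>np.pi else w[3]-y0
        for k in range(1,n+1):
            g=p0+(tgt-p0)*k/n; c,s_=np.cos(yaw),np.sin(yaw)
            A=np.array([[c,s_,0],[s_,-c,0],[0,0,-1]]).T   # columns tool axes
            m=np.round(A.T@(g-p)/150,dec); tr=np.round(-(y0+dy*k/n-yaw)/(np.pi/2),dec)
            assert np.linalg.norm(m)*150<62.5 and abs(tr)*90<10.7,(m,tr)
            p=p+A@(m*150); yaw-=tr*np.pi/2; out+=[*(m+0.),tr+0.]
    for i in range(0,len(out),40): print([float(round(v,3)) for v in out[i:i+40]])
    print('end',p,round(yaw,4)); return p,yaw
E
python3 - <<'E'
from h import *
plan(None,[(430,178,260,1.728,14)])
E
```

```text
from [191.1 594.9 214.2] 2.8308 t 0.15
[-0.17, -0.15, -0.02, 0.05, -0.18, -0.14, -0.02, 0.05, -0.19, -0.13, -0.03, 0.05, -0.2, -0.11, -0.02, 0.05, -0.21, -0.1, -0.02, 0.05, -0.22, -0.07, -0.02, 0.05, -0.22, -0.06, -0.02, 0.05, -0.22, -0.05, -0.02, 0.05, -0.23, -0.02, -0.03, 0.05, -0.23, -0.01, -0.02, 0.05]
[-0.23, 0.01, -0.02, 0.05, -0.22, 0.03, -0.02, 0.05, -0.23, 0.04, -0.02, 0.05, -0.22, 0.07, -0.03, 0.05]
end [430.5 177.6 260.7] 1.7312
```

Emit:
move_arm --moves '[-0.17,-0.15,-0.02,0.05,-0.18,-0.14,-0.02,0.05,-0.19,-0.13,-0.03,0.05,-0.2,-0.11,-0.02,0.05,-0.21,-0.1,-0.02,0.05,-0.22,-0.07,-0.02,0.05,-0.22,-0.06,-0.02,0.05,-0.22,-0.05,-0.02,0.05,-0.23,-0.02,-0.03,0.05,-0.23,-0.01,-0.02,0.05]' --claw 60

```text
t: 1.4
eef_pos: [362.5, 295.9, 247.8]
tcp_rot: [3.141, -0.0, 2.043]
ft_force: [0.1, -0.6, -0.2]
opening: 0.629
grip_force: 0.0
```

Emit:
move_arm --moves '[-0.23,0.01,-0.02,0.05,-0.22,0.03,-0.02,0.05,-0.23,0.04,-0.02,0.05,-0.22,0.07,-0.03,0.05,0,0,0,0,0,0,0,0]'

```text
t: 2.15
eef_pos: [430.2, 178.0, 260.9]
tcp_rot: [-3.141, -0.0, 1.732]
ft_force: [0.5, -0.4, 0.3]
opening: 0.627
grip_force: 0.0
```

```bash
python3 - <<'E'
from h import *
i=viewer.camera_info('wrist'); snap('wrist','w1.png'); s=monitor.state(); print(s['eef_pos'],s['tcp_rot'],s['ft_force'],s['opening'])
np.save('w1.npy',i['camera_from_world'])
E
```

```text
[430.1 178.3 261. ] [-3.1 -0.   1.7] [-0.7  0.   0.1] 0.6305901684333913
```

View pics/w1.png

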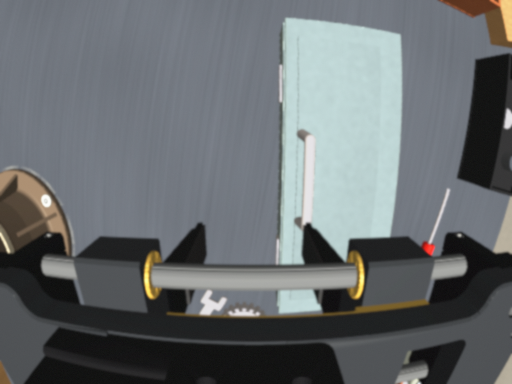

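The wrist view shows the handle bar running from about (310,136) to (306,224), with the fingers below it to the left. I'll combine this with the top view.

```bash
python3 - <<'E'
from h import *
i=viewer.camera_info('wrist')
tc=lambda x,y:(130+x/3.125,135+y/3.125); sc=lambda x,y:(215+x/4,145+y/4)
L=[ray('top',tc(152,185)),ray('side',sc(117,107)),ray('wrist',(309.5,136),i)]
Rr=[ray('top',tc(255,174)),ray('side',sc(150,158)),ray('wrist',(306,225),i)]
print(tri(L),tri(Rr),tri([L[0],L[2]])[0],tri([Rr[0],Rr[2]])[0])
for z in(105,112,118): print(plane(L[2],z),plane(L[0],z),plane(ray('wrist',(308,180),i),z))
# lid corners far(+y) side: hinge and front
for z in(60,75): print(plane(ray('wrist',(401,35),i),z),plane(ray('wrist',(287,18),i),z))
E
```

```text
(array([480.9, 242. , 111.3]), [np.float64(2.2838666402630037), np.float64(0.5453203419408027), np.float64(1.9568784730434179)]) (array([497. , 136.7, 110.8]), [np.float64(8.482486615434135), np.float64(3.5679735285374914), np.float64(6.878112589433551)]) [484.3 243.6  91.3] [503.1 132.5  76.9]
[481.8 243.9 105. ] [482.2 241.  105. ] [489.7 195.  105. ]
[480.5 244.  112. ] [481.2 239.6 112. ] [488.1 196.2 112. ]
[479.3 244.1 118. ] [480.4 238.5 118. ] [486.8 197.1 118. ]
[593.8 409.2  60. ] [438.  389.2  60. ]
[586.7 402.7  75. ] [437.2 383.5  75. ]
```

```bash
python3 - <<'E'
from h import *
plan(None,[(488.5,189,140,1.728,4),(488.5,189,96,1.728,4)])
E
```

```text
from [430.1 178.3 261. ] 1.7324 t 2.2
[0.0, 0.1, 0.2, 0.0, 0.0, 0.1, 0.2, 0.0, 0.01, 0.1, 0.2, 0.0, 0.0, 0.1, 0.21, 0.0, 0.0, 0.0, 0.07, 0.0, 0.0, 0.0, 0.07, 0.0, 0.0, 0.0, 0.08, 0.0, 0.0, 0.0, 0.07, 0.0]
end [489.1 189.4  96. ] 1.7324
```

Emit:
move_arm --moves '[0.0,0.1,0.2,0.0,0.0,0.1,0.2,0.0,0.01,0.1,0.2,0.0,0.0,0.1,0.21,0.0,0.0,0.0,0.07,0.0,0.0,0.0,0.07,0.0,0.0,0.0,0.08,0.0,0.0,0.0,0.07,0.0,0,0,0,0]' --claw 60

```text
t: 3.32
eef_pos: [489.2, 188.8, 95.7]
tcp_rot: [-3.141, -0.0, 1.731]
ft_force: [0.4, 0.2, 0.7]
opening: 0.632
grip_force: 0.0
```

Emit:
move_arm --moves '[0,0,0,0,0,0,0,0,0,0,0,0,0,0,0,0,0,0,0,0]' --claw 6

```text
t: 3.95
eef_pos: [489.6, 188.9, 96.2]
tcp_rot: [3.141, -0.0, 1.731]
ft_force: [0.9, -0.1, -0.1]
opening: 0.161
grip_force: 0.0
```

```bash
python3 - <<'E'
from h import *
s=monitor.state(); p=s['eef_pos']; print(s['ft_force'],s['opening']*95,s['grip_force'])
H=np.array([622.7,209.7,56]); ex=np.array([.9877,.1564,0])
print('x rel',(p-H)@ex)
a0=0.058; r=lambda a:ex*(-140*np.cos(a)+47*np.sin(a))+np.array([0,0,140*np.sin(a)+47*np.cos(a)])
n=30; A=np.linspace(a0,1.76,n+1)[1:]
plan(None,[(*(p+r(a)-r(a0)),s['tcp_rot'][2],1) for a in A],3)
E
```

```text
[ 0.9 -0.1 -0.1] 15.288585361512165 0.0
x rel -134.75719837948353
from [489.6 188.9  96.2] 1.7312 t 3.95
[0.0, 0.022, -0.051, 0.0, 0.0, 0.025, -0.05, 0.0, 0.0, 0.028, -0.048, 0.0, 0.0, 0.031, -0.047, 0.0, 0.0, 0.033, -0.045, 0.0, -0.001, 0.036, -0.043, 0.0, 0.0, 0.038, -0.041, 0.0, 0.0, 0.04, -0.038, 0.0, 0.0, 0.043, -0.037, 0.0, 0.0, 0.044, -0.033, 0.0]
[0.0, 0.047, -0.032, 0.0, 0.0, 0.048, -0.028, 0.0, -0.001, 0.049, -0.026, 0.0, 0.0, 0.051, -0.023, 0.0, 0.0, 0.052, -0.02, 0.0, 0.0, 0.053, -0.017, 0.0, 0.0, 0.054, -0.014, 0.0, -0.001, 0.055, -0.011, 0.0, 0.0, 0.056, -0.008, 0.0, 0.0, 0.055, -0.004, 0.0]
[0.0, 0.056, -0.002, 0.0, 0.0, 0.056, 0.002, 0.0, 0.0, 0.056, 0.005, 0.0, -0.001, 0.055, 0.008, 0.0, 0.0, 0.055, 0.011, 0.0, 0.0, 0.054, 0.014, 0.0, 0.0, 0.053, 0.018, 0.0, 0.0, 0.052, 0.02, 0.0, -0.001, 0.05, 0.023, 0.0, 0.0, 0.05, 0.026, 0.0]
end [696.5 221.6 169.9] 1.7312
```

Emit:
move_arm --moves '[0,0,0,0,0,0,0,0,0,0,0,0]' --claw 6

```text
t: 4.32
eef_pos: [489.0, 188.8, 96.0]
tcp_rot: [-3.14, 0.0, 1.731]
ft_force: [-5.6, -1.2, 2.4]
opening: 0.113
grip_force: 30.0
```

Emit:
move_arm --moves '[0.0,0.022,-0.051,0.0,0.0,0.025,-0.05,0.0,0.0,0.028,-0.048,0.0,0.0,0.031,-0.047,0.0,0.0,0.033,-0.045,0.0]'

```text
t: 4.95
eef_pos: [509.7, 192.0, 132.7]
tcp_rot: [-3.14, 0.0, 1.731]
ft_force: [-4.8, -0.3, -6.4]
opening: 0.116
grip_force: 30.0
```

Gripped; the forces are as expected.

Emit:
move_arm --moves '[-0.001,0.036,-0.043,0.0,0.0,0.038,-0.041,0.0,0.0,0.04,-0.038,0.0,0.0,0.043,-0.037,0.0,0.0,0.044,-0.033,0.0]'

```text
t: 5.58
eef_pos: [538.8, 196.7, 161.9]
tcp_rot: [-3.139, 0.0, 1.731]
ft_force: [-12.2, -2.9, 3.8]
opening: 0.123
grip_force: 30.0
```

Emit:
move_arm --moves '[0.0,0.047,-0.032,0.0,0.0,0.048,-0.028,0.0,-0.001,0.049,-0.026,0.0,0.0,0.051,-0.023,0.0,0.0,0.052,-0.02,0.0,0.0,0.053,-0.017,0.0]'

```text
t: 6.32
eef_pos: [584.3, 203.7, 184.8]
tcp_rot: [3.142, 0.0, 1.731]
ft_force: [-8.8, -3.7, 6.3]
opening: 0.12
grip_force: 30.0
```

Emit:
move_arm --moves '[0.0,0.054,-0.014,0.0,-0.001,0.055,-0.011,0.0,0.0,0.056,-0.008,0.0,0.0,0.055,-0.004,0.0,0.0,0.056,-0.002,0.0,0.0,0.056,0.002,0.0,0.0,0.056,0.005,0.0]'

```text
t: 7.2
eef_pos: [642.6, 212.7, 189.7]
tcp_rot: [3.14, 0.0, 1.731]
ft_force: [-3.8, -3.4, 6.2]
opening: 0.116
grip_force: 30.0
```

Emit:
move_arm --moves '[-0.001,0.055,0.008,0.0,0.0,0.055,0.011,0.0,0.0,0.054,0.014,0.0,0.0,0.053,0.018,0.0,0.0,0.052,0.02,0.0]'

```text
t: 7.82
eef_pos: [682.6, 219.0, 178.8]
tcp_rot: [3.14, 0.0, 1.731]
ft_force: [-3.5, -2.1, 3.2]
opening: 0.12
grip_force: 30.0
```

Emit:
move_arm --moves '[-0.001,0.05,0.023,0.0,0.0,0.05,0.026,0.0]'

```text
t: 8.07
eef_pos: [694.0, 221.0, 172.1]
tcp_rot: [-3.135, 0.0, 1.731]
ft_force: [-53.5, -12.6, 44.4]
opening: 0.119
grip_force: 30.0
```

Emit:
move_arm --moves '[0.0,0.02,0.011,0.0,0,0,0,0]'

```text
t: 8.32
eef_pos: [693.8, 221.1, 171.2]
tcp_rot: [-3.128, 0.001, 1.732]
ft_force: [-45.7, -12.3, 33.4]
opening: 0.115
grip_force: 30.0
```

Emit:
move_arm --moves '[0,-0.01,0,0,0,0,0,0,0,0,0,0,0,0,0,0]' --claw 30

```text
t: 8.82
eef_pos: [698.4, 221.9, 167.9]
tcp_rot: [3.141, -0.0, 1.731]
ft_force: [0.3, 0.0, 0.7]
opening: 0.313
grip_force: 0.0
```

Emit:
move_arm --moves '[0,0.0,-0.1,0,0,0,-0.2,0,0,0,-0.3,0,0,0,-0.4,0,0,0,0,0]'

```text
t: 9.45
eef_pos: [699.1, 222.1, 324.9]
tcp_rot: [3.132, -0.001, 1.731]
ft_force: [-0.2, 0.7, -0.4]
opening: 0.314
grip_force: 0.0
```

```bash
python3 - <<'E'
from h import *
s=monitor.state(); print(s['ft_force'],s['opening']*95)
# view pose: yaw 0.157, over the case front, high
plan(None,[(500,190,340,0.157,14)])
E
```

```text
[-0.2  0.7 -0.4] 29.832705871957852
from [699.1 222.1 324.9] 1.7313 t 9.45
[0.0, -0.1, -0.01, 0.07, -0.01, -0.09, 0.0, 0.07, -0.02, -0.1, -0.01, 0.07, -0.03, -0.09, -0.01, 0.08, -0.04, -0.08, -0.01, 0.07, -0.06, -0.08, 0.0, 0.07, -0.06, -0.08, -0.01, 0.07, -0.06, -0.07, -0.01, 0.07, -0.08, -0.06, 0.0, 0.07, -0.08, -0.05, -0.01, 0.08]
[-0.09, -0.04, -0.01, 0.07, -0.09, -0.03, -0.01, 0.07, -0.09, -0.02, 0.0, 0.07, -0.1, -0.01, -0.01, 0.07]
end [499.5 189.3 339.9] 0.1605
```

Emit:
move_arm --moves '[0.0,-0.1,-0.01,0.07,-0.01,-0.09,0.0,0.07,-0.02,-0.1,-0.01,0.07,-0.03,-0.09,-0.01,0.08,-0.04,-0.08,-0.01,0.07,-0.06,-0.08,0.0,0.07,-0.06,-0.08,-0.01,0.07,-0.06,-0.07,-0.01,0.07,-0.08,-0.06,0.0,0.07,-0.08,-0.05,-0.01,0.08]'

```text
t: 10.7
eef_pos: [554.8, 198.8, 328.6]
tcp_rot: [-3.141, 0.0, 0.596]
ft_force: [-0.0, -0.4, -0.3]
opening: 0.314
grip_force: 0.0
```

Emit:
move_arm --moves '[-0.09,-0.04,-0.01,0.07,-0.09,-0.03,-0.01,0.07,-0.09,-0.02,0.0,0.07,-0.1,-0.01,-0.01,0.07,0,0,0,0,0,0,0,0]' --claw 40

```text
t: 11.45
eef_pos: [498.8, 189.1, 333.2]
tcp_rot: [-3.142, -0.0, 0.163]
ft_force: [1.2, -1.1, 0.9]
opening: 0.421
grip_force: 0.0
```

```bash
python3 - <<'E'
from h import *
import pickle
i=viewer.camera_info('wrist'); w=snap('wrist','w2.png'); t=snap('top','t2.png'); s=monitor.state(); print(s['eef_pos'],s['tcp_rot'])
pickle.dump(i,open('w2.pkl','wb'))
m=np.hstack([cv2.resize(w,(500,375))[:,:,::-1],cv2.resize(t[100:250,120:240],(300,375),interpolation=cv2.INTER_CUBIC)[:,:,::-1]])
cv2.imwrite('pics/m2.png',m)
E
```

```text
[498.8 189.1 332.9] [-3.1  0.   0.2]
```

View pics/m2.png

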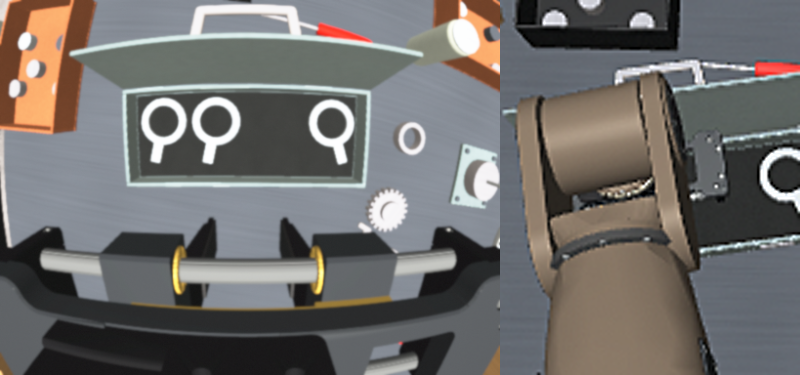

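Three rings show up in the wrist view (500-wide panel): centres near (164,120), (216,120) and (331,121), with lugs pointing down towards the front. The lid is open. Next I'll segment the rings, project them onto the plane at their top height, and plan a second wrist view for stereo.

```bash
cat >> h.py <<'E'
HG=np.array([622.7,209.7,56]); CY=0.157; EX=np.array([np.cos(CY),np.sin(CY),0]); EY=np.array([-np.sin(CY),np.cos(CY),0])
def rings(im,info,z=18.,dbg=False):
    """white blobs inside the case -> list of (centre px, centre xy on plane z, lug yaw, hole dia, lug len)"""
    c0=HG-80*EX; cor=[c0+a*74*EX+b*194*EY+[0,0,-30] for a,b in((-1,-1),(1,-1),(1,1),(-1,1))]
    poly=np.array([proj('wrist',p,info) for p in cor]).round().astype(int)
    S=8; roi=np.zeros(im.shape[:2],np.uint8); cv2.fillPoly(roi,[poly],255)
    v=im.min(2).copy(); v[roi==0]=0
    x,y,w,h=cv2.boundingRect(poly); x0,y0=max(x,0),max(y,0); c=v[y0:y+h,x0:x+w]; c=cv2.resize(c,None,fx=S,fy=S,interpolation=cv2.INTER_LINEAR)
    cs,hi=cv2.findContours((c>150).astype(np.uint8),cv2.RETR_CCOMP,cv2.CHAIN_APPROX_NONE)
    res=[]
    for k,q in enumerate(cs):
        if hi[0][k][3]!=-1 or cv2.contourArea(q)<300*S: continue
        W=lambda q:np.array([plane(ray('wrist',((a+.5)/S-.5+x0,(b+.5)/S-.5+y0),info),z)[:2] for a,b in q[::4,0]])
        P=W(q); ch=hi[0][k][2]; best=None
        while ch!=-1:
            if best is None or len(cs[ch])>len(cs[best]): best=ch
            ch=hi[0][ch][0]
        if best is None: print('no hole',P.mean(0)); continue
        Hh=W(cs[best]); 
        far=P-np.array(cv2.minEnclosingCircle(Hh.astype(np.float32))[0])
        # outer-circle fit: outline points between 35 and 45 mm
        r=np.linalg.norm(far,axis=1); o=P[(r<46)]; A=np.c_[2*o,np.ones(len(o))]; s=np.linalg.lstsq(A,(o**2).sum(1),rcond=None)[0]
        cen=s[:2]; rad=np.sqrt(s[2]+cen@cen); d=P-cen; r=np.linalg.norm(d,axis=1); lug=d[r>52].mean(0)
        px=proj('wrist',[*cen,z],info)
        lugyaw=np.arctan2(-lug[1],-lug[0])
        res.append((px,cen,lugyaw)); print('ring',cen,'px',px,'rad',round(rad,1),'yaw',round(lugyaw,3),'lug',round(r.max(),1),'caserel',(np.r_[cen,56]-HG)@EX+80,(np.r_[cen,56]-HG)@EY)
    return res
E
python3 - <<'E'
from h import *
import pickle
im=cv2.imread('pics/w2.png')[:,:,::-1]; i=pickle.load(open('w2.pkl','rb'))
rings(im,i)
plan(None,[(500,130,240,0.157,3)])
E
```

```text
ring [590.1  59.2] px [339.7 125.9] rad 41.0 yaw 0.479 lug 73.2 caserel 24.263651191731817 -143.51589129484555
ring [546.4 342.4] px [166.8 124.1] rad 41.0 yaw -0.087 lug 73.1 caserel 25.408380455891475 143.01510129777958
ring [558.6 252.6] px [220.7 123.8] rad 40.9 yaw -0.053 lug 73.0 caserel 23.421701346824875 52.41255447791543
from [498.8 189.1 332.9] 0.1619 t 11.55
[-0.02, 0.13, 0.21, 0.0, -0.02, 0.13, 0.2, 0.0, -0.02, 0.13, 0.21, 0.0]
end [499.4 129.9 239.9] 0.1619
```

```bash
python3 - <<'E'
from h import *
plan(None,[(535,60,180,0.479,7)])
E
```

```text
from [498.8 189.1 332.9] 0.1619 t 11.55
[0.01, 0.13, 0.15, -0.03, 0.01, 0.12, 0.14, -0.03, 0.0, 0.13, 0.15, -0.03, 0.0, 0.13, 0.14, -0.03, -0.01, 0.13, 0.15, -0.02, -0.01, 0.12, 0.14, -0.03, -0.02, 0.13, 0.15, -0.03]
end [535.4  60.2 179.9] 0.476
```

Emit:
move_arm --moves '[0.01,0.13,0.15,-0.03,0.01,0.12,0.14,-0.03,0.0,0.13,0.15,-0.03,0.0,0.13,0.14,-0.03,-0.01,0.13,0.15,-0.02,-0.01,0.12,0.14,-0.03,-0.02,0.13,0.15,-0.03,0,0,0,0,0,0,0,0]' --claw 26

```text
t: 12.68
eef_pos: [535.1, 60.5, 180.6]
tcp_rot: [-3.142, -0.001, 0.474]
ft_force: [0.2, 1.6, -0.4]
opening: 0.272
grip_force: 0.0
```

```bash
python3 - <<'E'
from h import *
import pickle
i=viewer.camera_info('wrist'); im=snap('wrist','w3.png')
a=rings(im,i); im2=cv2.imread('pics/w2.png')[:,:,::-1]; i2=pickle.load(open('w2.pkl','rb')); b=rings(im2,i2)
for r in a:
    q=min(b,key=lambda q:np.linalg.norm(q[1]-r[1])); print('stereo',*tri([ray('wrist',r[0],i),ray('wrist',q[0],i2)]))
c=np.array(a[0][1]); y=a[0][2]
r=min(a,key=lambda r:r[1][1]); c=r[1]; y=r[2]
g=c-57*np.array([np.cos(y),np.sin(y)])
plan(None,[(*g,60,y,4),(*g,12,y,3)],3)
E
```

```text
ring [589.9  58.7] px [277.  143.3] rad 40.4 yaw 0.478 lug 72.3 caserel 23.98266775446357 -144.0154909518341
ring [558.5 251.8] px [117.9  96.6] rad 40.6 yaw -0.058 lug 72.7 caserel 23.204695719043663 51.61149726741603
ring [546.3 341.5] px [61.3 81.5] rad 41.0 yaw -0.09 lug 72.7 caserel 25.13430647830915 142.1278339436894
ring [590.1  59.2] px [339.7 125.9] rad 41.0 yaw 0.479 lug 73.2 caserel 24.263651191731817 -143.51589129484555
ring [546.4 342.4] px [166.8 124.1] rad 41.0 yaw -0.087 lug 73.1 caserel 25.408380455891475 143.01510129777958
ring [558.6 252.6] px [220.7 123.8] rad 40.9 yaw -0.053 lug 73.0 caserel 23.421701346824875 52.41255447791543
stereo [590.   58.5  15.9] [np.float64(0.18575840021456602), np.float64(0.18575840021481838)]
stereo [558.4 252.8  16. ] [np.float64(0.14902560305672125), np.float64(0.14902560305696255)]
stereo [546.2 342.9  16.2] [np.float64(0.17218928934929606), np.float64(0.1721892893494715)]
from [535.1  60.7 180.9] 0.4745 t 12.72
[-0.015, 0.045, 0.202, -0.001, -0.016, 0.045, 0.201, 0.0, -0.015, 0.045, 0.202, -0.001, -0.015, 0.045, 0.201, 0.0, 0.0, 0.0, 0.107, 0.0, 0.0, 0.0, 0.106, 0.0, 0.0, 0.0, 0.107, 0.0]
end [539.3  32.5  12. ] 0.4776
```

Emit:
move_arm --moves '[-0.015,0.045,0.202,-0.001,-0.016,0.045,0.201,0.0,-0.015,0.045,0.202,-0.001,-0.015,0.045,0.201,0.0,0.0,0.0,0.107,0.0,0.0,0.0,0.106,0.0,0.0,0.0,0.107,0.0,0,0,0,0]' --claw 26

```text
t: 13.72
eef_pos: [538.6, 32.2, 10.4]
tcp_rot: [-3.141, 0.001, 0.478]
ft_force: [0.5, 0.3, -0.4]
opening: 0.271
grip_force: 0.0
```

Emit:
move_arm --moves '[0,0,0.01,0,0,0,0,0,0,0,0,0,0,0,0,0,0,0,0,0]' --claw 10

```text
t: 14.35
eef_pos: [539.2, 32.0, 10.0]
tcp_rot: [3.141, -0.001, 0.478]
ft_force: [-0.2, 0.0, 3.6]
opening: 0.163
grip_force: 30.0
```

```bash
python3 - <<'E'
from h import *
a=plan(None,[(539.2,32,100,0.478,4),(539.2,32,280,0.478,4)])
plan((*a[0],a[1]),[(543,-130,300,0.05,8)])
E
```

```text
from [539.2  32.   10. ] 0.4778 t 14.35
[0.0, 0.0, -0.15, 0.0, 0.0, 0.0, -0.15, 0.0, 0.0, 0.0, -0.15, 0.0, 0.0, 0.0, -0.15, 0.0, 0.0, 0.0, -0.3, 0.0, 0.0, 0.0, -0.3, 0.0, 0.0, 0.0, -0.3, 0.0, 0.0, 0.0, -0.3, 0.0]
end [539.2  32.  280. ] 0.4778
[-0.06, 0.12, -0.02, 0.03, -0.05, 0.13, -0.01, 0.04, -0.05, 0.12, -0.02, 0.03, -0.04, 0.13, -0.02, 0.04, -0.03, 0.13, -0.01, 0.03, -0.02, 0.14, -0.02, 0.03, -0.02, 0.13, -0.02, 0.04, -0.01, 0.13, -0.01, 0.03]
end [ 543.5 -129.4  299.5] 0.0536
```

Emit:
move_arm --moves '[0.0,0.0,-0.15,0.0,0.0,0.0,-0.15,0.0,0.0,0.0,-0.15,0.0,0.0,0.0,-0.15,0.0,0.0,0.0,-0.3,0.0,0.0,0.0,-0.3,0.0,0.0,0.0,-0.3,0.0,0.0,0.0,-0.3,0.0]'

```text
t: 15.35
eef_pos: [538.5, 32.0, 281.1]
tcp_rot: [-3.141, 0.001, 0.478]
ft_force: [-0.3, -0.3, -2.1]
opening: 0.163
grip_force: 30.0
```

Emit:
move_arm --moves '[-0.06,0.12,-0.02,0.03,-0.05,0.13,-0.01,0.04,-0.05,0.12,-0.02,0.03,-0.04,0.13,-0.02,0.04,-0.03,0.13,-0.01,0.03,-0.02,0.14,-0.02,0.03,-0.02,0.13,-0.02,0.04,-0.01,0.13,-0.01,0.03,0,0,0,0,0,0,0,0]'

```text
t: 16.6
eef_pos: [543.2, -129.3, 299.1]
tcp_rot: [-3.141, 0.0, 0.054]
ft_force: [0.6, 0.5, -0.6]
opening: 0.161
grip_force: 30.0
```

```bash
python3 - <<'E'
from h import *
import pickle
s=monitor.state(); print(s['opening']*95,s['grip_force'])
i=viewer.camera_info('wrist'); w=snap('wrist','w4.png'); t=snap('top','t4.png'); sd=snap('side','s4.png'); pickle.dump(i,open('w4.pkl','wb'))
m=np.hstack([w,cv2.resize(sd[200:300,240:360],(288,240)) if 0 else np.vstack([cv2.resize(sd[195:315,240:360],(288,288)),np.zeros((96,288,3),np.uint8)])])
cv2.imwrite('pics/m4.png',m[:,:,::-1])
E
```

```text
15.300479640302864 29.98631179332733
```

View pics/m4.png

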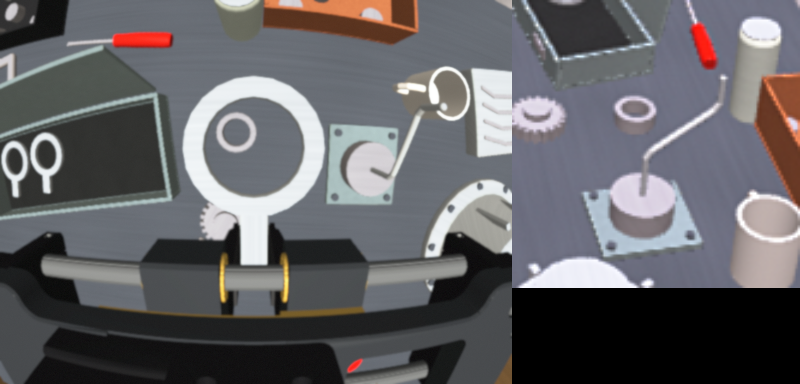

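The wrist view shows the ring held level, centre near (254,146). The rod's base is at (372,168), lower bend at (389,176), upper bend at (421,112) and tip at (444,106); the side crop shows the bends as well. I'll triangulate from three views.

```bash
python3 - <<'E'
from h import *
import pickle
i=pickle.load(open('w4.pkl','rb'))
ts=lambda x,y:(300+x/5,130+y/5); ss=lambda x,y:(260+x/5,215+y/5)
for nm,w,a,b in [('low',(389,176),ts(199,222),ss(179,225)),('up',(421,112),ts(210,77),ss(335,112)),('tip',(444,106),ts(222,54),ss(340,62))]:
    r=[ray('wrist',w,i),ray('top',a),ray('side',b)]
    print(nm,*tri(r),tri([r[0],r[2]])[0])
    print(plane(r[0],dict(low=115,up=178,tip=226)[nm]),plane(r[1],dict(low=115,up=178,tip=226)[nm]),plane(r[2],dict(low=115,up=178,tip=226)[nm]))
print('base',plane(ray('wrist',(372,168),i),50))
# held ring
im=cv2.imread('pics/w4.png'); v=(im.min(2)>170).astype(np.uint8)
q=max(cv2.findContours(v,cv2.RETR_EXTERNAL,cv2.CHAIN_APPROX_NONE)[0],key=lambda q:cv2.contourArea(q)*(abs(q[:,0,0].mean()-254)<60))
s=monitor.state(); p=s['eef_pos']
P=np.array([plane(ray('wrist',x,i),p[2]+8) for x in q[:,0].astype(float)])[:,:2]
o=P[(P[:,0]>575)]; A=np.c_[2*o,np.ones(len(o))]; k=np.linalg.lstsq(A,(o**2).sum(1),rcond=None)[0]; print('ring c',k[:2],'R',np.sqrt(k[2]+k[:2]@k[:2]),'tcp',p)
E
```

```text
low [ 560.6 -308.1  111.3] [np.float64(1.8789115479349991), np.float64(2.3774619918942514), np.float64(1.3674309015392567)] [ 560.4 -306.4  110.4]
[ 561.7 -304.2  115. ] [ 560.7 -309.6  115. ] [ 558.2 -311.5  115. ]
up [ 646.2 -302.7  183.4] [np.float64(2.789175228272017), np.float64(1.5935783291029708), np.float64(3.9627987891126444)] [ 647.  -302.   183.4]
[ 644.3 -304.2  178. ] [ 646.2 -304.5  178. ] [ 653.1 -294.9  178. ]
tip [ 649.5 -303.2  221.7] [np.float64(0.762211268284449), np.float64(0.5162497920326136), np.float64(0.6427097878896229)] [ 649.4 -303.7  221.8]
[ 649.4 -300.9  226. ] [ 648.4 -301.7  226. ] [ 646.7 -309.3  226. ]
base [ 561.9 -306.2   50. ]
ring c [ 600.8 -126.4] R 38.79032522950989 tcp [ 543.3 -128.9  299.2]
```

```bash
cat >> h.py <<'E'
SY=0.045; O=57.3*np.array([np.cos(SY),np.sin(SY)])
L=np.array([560.3,-307.5])-O; U=np.array([649.3,-303.])-O
def rodpath(drop,start=None,o=np.zeros(2)):  # drop: TCP height at the stop; o: correction of TCP
    print('approach'); a=plan(start,[(*(U+o),275,SY,5)]) 
    print('down'); a=plan((*a[0],a[1]),[(*(U+o),175,SY,8)],3)
    print('slant'); a=plan((*a[0],a[1]),[(*(L+o),112,SY,9)],3)
    print('lower'); a=plan((*a[0],a[1]),[(*(L+o),drop+6,SY,5)],3)
E
python3 - <<'E'
from h import *
rodpath(52)
E
```

```text
approach
from [ 543.3 -128.9  299.2] 0.0545 t 16.75
[0.05, 0.24, 0.03, 0.0, 0.05, 0.24, 0.03, 0.0, 0.06, 0.24, 0.04, 0.0, 0.05, 0.24, 0.03, 0.0, 0.05, 0.23, 0.03, 0.01]
end [ 591.9 -305.   275.2] 0.0388
down
[0.0, 0.001, 0.084, 0.0, 0.0, 0.0, 0.083, -0.001, 0.0, 0.001, 0.084, 0.0, 0.0, 0.0, 0.083, -0.001, 0.0, 0.001, 0.084, 0.0, 0.0, 0.0, 0.083, -0.001, 0.001, 0.001, 0.084, 0.0, 0.0, 0.0, 0.083, -0.001]
end [ 592.1 -305.6  175. ] 0.045
slant
[-0.066, 0.0, 0.047, 0.0, -0.066, 0.001, 0.046, 0.0, -0.066, 0.0, 0.047, 0.0, -0.066, 0.001, 0.047, 0.0, -0.066, 0.0, 0.046, 0.0, -0.066, 0.0, 0.047, 0.0, -0.066, 0.001, 0.047, 0.0, -0.066, 0.0, 0.046, 0.0, -0.066, 0.0, 0.047, 0.0]
end [ 503.1 -310.   112. ] 0.045
lower
[0.0, 0.0, 0.072, 0.0, 0.0, 0.0, 0.072, 0.0, 0.0, 0.0, 0.072, 0.0, 0.0, 0.0, 0.072, 0.0, 0.0, 0.0, 0.072, 0.0]
end [ 503.1 -310.    58. ] 0.045
```

Emit:
move_arm --moves '[0.05,0.24,0.03,0.0,0.05,0.24,0.03,0.0,0.06,0.24,0.04,0.0,0.05,0.24,0.03,0.0,0.05,0.23,0.03,0.01,0,0,0,0,0,0,0,0]'

```text
t: 17.62
eef_pos: [591.8, -304.8, 275.1]
tcp_rot: [-3.141, 0.0, 0.039]
ft_force: [-0.4, -0.0, -2.2]
opening: 0.162
grip_force: 30.0
```

```bash
python3 - <<'E'
from h import *
w=snap('wrist','w5.png'); sd=snap('side','s5.png')
cv2.imwrite('pics/m5.png',np.hstack([w,np.vstack([cv2.resize(sd[165:285,250:370],(288,288)),np.zeros((96,288,3),np.uint8)])])[:,:,::-1])
i=viewer.camera_info('wrist'); print([proj('wrist',p,i) for p in((649.3,-303,226),(560.3,-307.5,115))],monitor.state()['eef_pos'])
E
```

```text
[array([254.1, 141.2]), array([254.8, 212.4])] [ 591.8 -304.5  275.6]
```

View pics/m5.png

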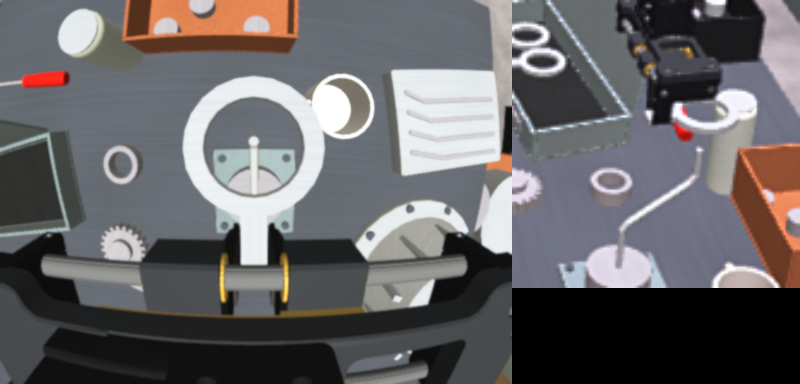

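The rod tip at (254,141) is inside the hole, as predicted, and the rod lines up with the tool axis. I'll go down the rod.

Emit:
move_arm --moves '[0.0,0.001,0.084,0.0,0.0,0.0,0.083,-0.001,0.0,0.001,0.084,0.0,0.0,0.0,0.083,-0.001,0.0,0.001,0.084,0.0,0.0,0.0,0.083,-0.001,0.001,0.001,0.084,0.0,0.0,0.0,0.083,-0.001]'

```text
t: 18.73
eef_pos: [592.0, -306.1, 174.1]
tcp_rot: [-3.142, -0.0, 0.044]
ft_force: [-0.8, 0.5, -1.4]
opening: 0.169
grip_force: 30.0
```

Emit:
move_arm --moves '[-0.066,0.0,0.047,0.0,-0.066,0.001,0.046,0.0,-0.066,0.0,0.047,0.0,-0.066,0.001,0.047,0.0,-0.066,0.0,0.046,0.0,-0.066,0.0,0.047,0.0,-0.066,0.001,0.047,0.0,-0.066,0.0,0.046,0.0,-0.066,0.0,0.047,0.0]'

```text
t: 19.85
eef_pos: [502.3, -310.5, 111.6]
tcp_rot: [-3.142, -0.0, 0.044]
ft_force: [0.0, 0.8, -2.0]
opening: 0.163
grip_force: 30.0
```

Emit:
move_arm --moves '[0.0,0.0,0.072,0.0,0.0,0.0,0.072,0.0,0.0,0.0,0.072,0.0,0.0,0.0,0.072,0.0,0.0,0.0,0.072,0.0,0,0,0,0]'

```text
t: 20.6
eef_pos: [502.7, -310.2, 57.0]
tcp_rot: [-3.14, 0.001, 0.044]
ft_force: [0.1, 0.1, -1.8]
opening: 0.168
grip_force: 30.0
```

Clean. I'll lower in small steps until contact, then release.

Emit:
move_arm --moves '[0,0,0.014,0,0,0,0.01,0,0,0,0,0]'

```text
t: 20.98
eef_pos: [503.0, -310.5, 54.5]
tcp_rot: [3.142, -0.0, 0.044]
ft_force: [0.4, 0.2, -1.1]
opening: 0.163
grip_force: 30.0
```

Emit:
move_arm --moves '[0,0,0.008,0,0,0,0.006,0,0,0,0,0]'

```text
t: 21.35
eef_pos: [503.0, -310.5, 52.3]
tcp_rot: [-3.142, -0.0, 0.044]
ft_force: [-0.3, 0.0, -1.4]
opening: 0.166
grip_force: 30.0
```

Emit:
move_arm --moves '[0,0,0.007,0,0,0,0.006,0,0,0,0,0]'

```text
t: 21.72
eef_pos: [503.1, -310.5, 51.7]
tcp_rot: [3.141, -0.001, 0.044]
ft_force: [-4.1, 2.4, 14.0]
opening: 0.164
grip_force: 30.0
```

Emit:
move_arm --moves '[0,0,-0.006,0,0,0,0,0,0,0,0,0]' --claw 26

```text
t: 22.1
eef_pos: [503.0, -310.5, 51.1]
tcp_rot: [-3.141, 0.0, 0.044]
ft_force: [0.9, 0.0, -0.1]
opening: 0.273
grip_force: 0.0
```

```bash
python3 - <<'E'
from h import *
s=monitor.state(); print(s['opening']*95,s['ft_force'])
p=s['eef_pos']; a=plan(None,[(p[0],p[1],110,.044,4),(p[0],p[1],230,.044,4)])
plan((*a[0],a[1]),[(502,255,200,-0.055,16)])
E
```

```text
25.965734619399136 [ 0.9  0.  -0.1]
from [ 503.  -310.5   51.1] 0.0442 t 22.1
[0.0, 0.0, -0.1, 0.0, 0.0, 0.0, -0.1, 0.0, 0.0, 0.0, -0.09, 0.0, 0.0, 0.0, -0.1, 0.0, 0.0, 0.0, -0.2, 0.0, 0.0, 0.0, -0.2, 0.0, 0.0, 0.0, -0.2, 0.0, 0.0, 0.0, -0.2, 0.0]
end [ 503.  -310.5  229.6] 0.0442
[0.01, -0.24, 0.01, 0.0, 0.01, -0.23, 0.01, 0.01, 0.01, -0.24, 0.02, 0.0, 0.0, -0.23, 0.01, 0.01, 0.01, -0.24, 0.01, 0.0, 0.0, -0.23, 0.01, 0.0, 0.0, -0.24, 0.02, 0.01, 0.0, -0.23, 0.01, 0.0, 0.0, -0.24, 0.01, 0.01, -0.01, -0.24, 0.01, 0.0]
[0.0, -0.23, 0.02, 0.0, -0.01, -0.24, 0.01, 0.01, 0.0, -0.23, 0.01, 0.0, -0.01, -0.24, 0.01, 0.01, -0.02, -0.23, 0.02, 0.0, -0.01, -0.24, 0.01, 0.0]
end [501.6 255.3 199.6] -0.05
```

Emit:
move_arm --moves '[0.0,0.0,-0.1,0.0,0.0,0.0,-0.1,0.0,0.0,0.0,-0.09,0.0,0.0,0.0,-0.1,0.0,0.0,0.0,-0.2,0.0,0.0,0.0,-0.2,0.0,0.0,0.0,-0.2,0.0,0.0,0.0,-0.2,0.0]'

```text
t: 23.1
eef_pos: [502.8, -310.4, 231.6]
tcp_rot: [3.141, -0.0, 0.044]
ft_force: [0.1, -0.2, -0.2]
opening: 0.27
grip_force: 0.0
```

Emit:
move_arm --moves '[0.01,-0.24,0.01,0.0,0.01,-0.23,0.01,0.01,0.01,-0.24,0.02,0.0,0.0,-0.23,0.01,0.01,0.01,-0.24,0.01,0.0,0.0,-0.23,0.01,0.0,0.0,-0.24,0.02,0.01,0.0,-0.23,0.01,0.0,0.0,-0.24,0.01,0.01,-0.01,-0.24,0.01,0.0]'

```text
t: 24.35
eef_pos: [501.8, 44.8, 212.5]
tcp_rot: [-3.142, -0.001, -0.019]
ft_force: [0.7, -0.8, 0.5]
opening: 0.278
grip_force: 0.0
```

Emit:
move_arm --moves '[0.0,-0.23,0.02,0.0,-0.01,-0.24,0.01,0.01,0.0,-0.23,0.01,0.0,-0.01,-0.24,0.01,0.01,-0.02,-0.23,0.02,0.0,-0.01,-0.24,0.01,0.0,0,0,0,0,0,0,0,0]'

```text
t: 25.35
eef_pos: [501.4, 254.9, 200.1]
tcp_rot: [3.142, -0.0, -0.05]
ft_force: [0.2, 0.5, 0.9]
opening: 0.272
grip_force: 0.0
```

```bash
cat >> h.py <<'E'
def grasp_plan(k,name):
    i=viewer.camera_info('wrist'); im=snap('wrist',name); a=rings(im,i)
    r=sorted(a,key=lambda r:r[1][1])[k]; c,y=r[1],r[2]; g=c-57*np.array([np.cos(y),np.sin(y)]); print('target',g,y)
    plan(None,[(*g,60,y,4),(*g,10,y,3)],3)
E
python3 - <<'E'
from h import *
grasp_plan(0,'w6.png')
sd=snap('side','s6.png'); cv2.imwrite('pics/m6.png',cv2.resize(sd[200:320,230:390],(640,480),interpolation=cv2.INTER_CUBIC)[:,:,::-1])
E
```

```text
ring [546.3 342.4] px [178.9 149.4] rad 40.6 yaw -0.084 lug 72.7 caserel 25.320904568276354 143.05352937176914
ring [558.6 252.7] px [252.7 134.4] rad 40.5 yaw -0.055 lug 72.9 caserel 23.39812851732801 52.53913363624454
target [501.7 255.9] -0.05542091217045925
from [501.6 254.6 200.1] -0.0504 t 25.4
[0.0, -0.002, 0.234, 0.001, 0.0, -0.002, 0.233, 0.001, 0.0, -0.003, 0.234, 0.0, 0.0, -0.002, 0.233, 0.001, 0.0, 0.0, 0.111, 0.0, 0.0, 0.0, 0.111, 0.0, 0.0, 0.0, 0.112, 0.0]
end [501.7 255.9   9.9] -0.0552
```

View pics/m6.png

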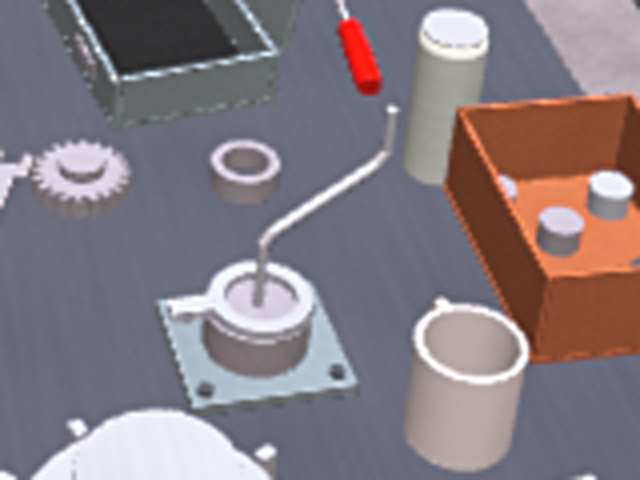

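The first ring is flat on the stop at (258,300), with its lug to the left. Grasping the next one.

Emit:
move_arm --moves '[0.0,-0.002,0.234,0.001,0.0,-0.002,0.233,0.001,0.0,-0.003,0.234,0.0,0.0,-0.002,0.233,0.001,0.0,0.0,0.111,0.0,0.0,0.0,0.111,0.0,0.0,0.0,0.112,0.0,0,0,0,0]'

```text
t: 26.45
eef_pos: [502.1, 256.7, 9.2]
tcp_rot: [-3.141, -0.001, -0.055]
ft_force: [0.1, 0.4, -0.3]
opening: 0.273
grip_force: 0.0
```

Emit:
move_arm --moves '[0,0,0,0,0,0,0,0,0,0,0,0,0,0,0,0,0,0,0,0]' --claw 10

```text
t: 27.08
eef_pos: [501.7, 256.7, 9.7]
tcp_rot: [-3.141, -0.0, -0.055]
ft_force: [-0.6, -0.0, 1.0]
opening: 0.163
grip_force: 30.0
```

```bash
cat >> h.py <<'E'
def carry():
    s=monitor.state(); p=s['eef_pos']; y=s['tcp_rot'][2]; print('grip',s['opening']*95,s['grip_force'])
    a=plan(None,[(p[0],p[1],100,y,4),(p[0],p[1],280,y,4)])
    a=plan((*a[0],a[1]),[(p[0],p[1]-50,285,y,2),(*U,278,SY,16)])
E
python3 - <<'E'
from h import *
carry()
E
```

```text
grip 15.453690289300555 29.996575713157654
from [501.7 256.7   9.7] -0.0548 t 27.07
[0.0, 0.0, -0.15, 0.0, 0.0, 0.0, -0.15, 0.0, 0.0, 0.0, -0.15, 0.0, 0.0, 0.0, -0.15, 0.0, 0.0, 0.0, -0.3, 0.0, 0.0, 0.0, -0.3, 0.0, 0.0, 0.0, -0.3, 0.0, 0.0, 0.0, -0.3, 0.0]
end [501.7 256.7 279.7] -0.0548
[0.01, 0.17, -0.02, 0.0, 0.01, 0.16, -0.02, 0.0, 0.05, 0.21, 0.0, 0.0, 0.05, 0.21, 0.01, -0.01, 0.04, 0.21, 0.0, 0.0, 0.05, 0.22, 0.0, -0.01, 0.04, 0.21, 0.01, 0.0, 0.04, 0.21, 0.0, 0.0, 0.05, 0.21, 0.0, -0.01, 0.04, 0.22, 0.01, 0.0]
[0.04, 0.21, 0.0, -0.01, 0.03, 0.21, 0.0, 0.0, 0.04, 0.22, 0.01, 0.0, 0.03, 0.21, 0.0, -0.01, 0.04, 0.22, 0.0, 0.0, 0.03, 0.21, 0.01, -0.01, 0.03, 0.22, 0.0, 0.0, 0.03, 0.21, 0.0, 0.0]
end [ 592.7 -305.3  278.2] 0.0395
```

Emit:
move_arm --moves '[0.0,0.0,-0.15,0.0,0.0,0.0,-0.15,0.0,0.0,0.0,-0.15,0.0,0.0,0.0,-0.15,0.0,0.0,0.0,-0.3,0.0,0.0,0.0,-0.3,0.0,0.0,0.0,-0.3,0.0,0.0,0.0,-0.3,0.0]'

```text
t: 28.08
eef_pos: [501.3, 256.5, 281.0]
tcp_rot: [3.141, 0.0, -0.055]
ft_force: [0.5, 0.3, -1.4]
opening: 0.163
grip_force: 30.0
```

Emit:
move_arm --moves '[0.01,0.17,-0.02,0.0,0.01,0.16,-0.02,0.0,0.05,0.21,0.0,0.0,0.05,0.21,0.01,-0.01,0.04,0.21,0.0,0.0,0.05,0.22,0.0,-0.01,0.04,0.21,0.01,0.0,0.04,0.21,0.0,0.0,0.05,0.21,0.0,-0.01,0.04,0.22,0.01,0.0]'

```text
t: 29.32
eef_pos: [547.5, -50.7, 280.9]
tcp_rot: [-3.141, 0.0, -0.007]
ft_force: [0.6, -0.8, -1.9]
opening: 0.168
grip_force: 30.0
```

Emit:
move_arm --moves '[0.04,0.21,0.0,-0.01,0.03,0.21,0.0,0.0,0.04,0.22,0.01,0.0,0.03,0.21,0.0,-0.01,0.04,0.22,0.0,0.0,0.03,0.21,0.01,-0.01,0.03,0.22,0.0,0.0,0.03,0.21,0.0,0.0,0,0,0,0,0,0,0,0]'

```text
t: 30.58
eef_pos: [592.4, -304.8, 277.7]
tcp_rot: [-3.141, 0.001, 0.039]
ft_force: [-0.7, 0.1, -1.2]
opening: 0.162
grip_force: 30.0
```

```bash
cat >> h.py <<'E'
def ringdown(drop,name):
    i=viewer.camera_info('wrist'); im=snap('wrist',name); s=monitor.state(); p=s['eef_pos']
    # held ring's outline (outer circle upper half) as a check of how it is held
    v=(im.min(2)>170).astype(np.uint8); q=max(cv2.findContours(v[:235],cv2.RETR_EXTERNAL,cv2.CHAIN_APPROX_NONE)[0],key=lambda q:cv2.boundingRect(q)[3]*(abs(cv2.boundingRect(q)[0]-185)<25))
    P=np.array([plane(ray('wrist',x,i),p[2]+8)[:2] for x in q[:,0].astype(float)]); o=P[P[:,0]>p[0]+32]
    A=np.c_[2*o,np.ones(len(o))]; k=np.linalg.lstsq(A,(o**2).sum(1),rcond=None)[0]; print('held ring off TCP',k[:2]-p[:2],'R',np.sqrt(k[2]+k[:2]@k[:2]),'tcp',p)
    a=plan(None,[(*U,175,SY,8)],3); a=plan((*a[0],a[1]),[(*L,112,SY,9)],3); plan((*a[0],a[1]),[(*L,drop,SY,6)],3)
E
python3 - <<'E'
from h import *
ringdown(64,'w7.png')
E
```

```text
held ring off TCP [64.7 -9.8] R 42.90858690620576 tcp [ 592.5 -304.5  277.9]
from [ 592.5 -304.5  277.9] 0.04 t 30.62
[0.0, 0.001, 0.086, 0.0, -0.001, 0.001, 0.086, -0.001, 0.0, 0.001, 0.085, 0.0, 0.0, 0.0, 0.086, -0.001, -0.001, 0.001, 0.086, 0.0, 0.0, 0.001, 0.086, 0.0, -0.001, 0.001, 0.085, -0.001, 0.0, 0.001, 0.086, 0.0]
end [ 592.1 -305.6  175. ] 0.0447
[-0.066, 0.0, 0.047, 0.0, -0.066, 0.001, 0.046, 0.0, -0.066, 0.0, 0.047, 0.0, -0.066, 0.0, 0.047, 0.0, -0.066, 0.001, 0.046, 0.0, -0.066, 0.0, 0.047, 0.0, -0.066, 0.0, 0.047, 0.0, -0.066, 0.001, 0.046, 0.0, -0.066, 0.0, 0.047, 0.0]
end [ 503.1 -310.   112. ] 0.0447
[0.0, 0.0, 0.053, 0.0, 0.0, 0.0, 0.054, 0.0, 0.0, 0.0, 0.053, 0.0, 0.0, 0.0, 0.053, 0.0, 0.0, 0.0, 0.054, 0.0, 0.0, 0.0, 0.053, 0.0]
end [ 503.1 -310.    64. ] 0.0447
```

View pics/w7.png

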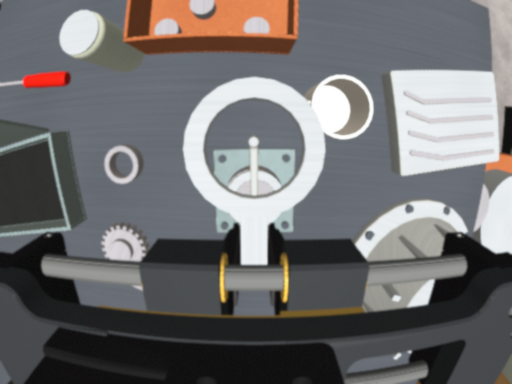

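The ring is held straight with the tip at (254,141) inside its hole. The circle fit was off because the outline merged with the mug at (325,105). I'll carry on down the rod.

Emit:
move_arm --moves '[0.0,0.001,0.086,0.0,-0.001,0.001,0.086,-0.001,0.0,0.001,0.085,0.0,0.0,0.0,0.086,-0.001,-0.001,0.001,0.086,0.0,0.0,0.001,0.086,0.0,-0.001,0.001,0.085,-0.001,0.0,0.001,0.086,0.0]'

```text
t: 31.62
eef_pos: [592.2, -306.5, 174.3]
tcp_rot: [-3.142, -0.0, 0.044]
ft_force: [-0.0, -1.0, -1.9]
opening: 0.162
grip_force: 30.0
```

Emit:
move_arm --moves '[-0.066,0.0,0.047,0.0,-0.066,0.001,0.046,0.0,-0.066,0.0,0.047,0.0,-0.066,0.0,0.047,0.0,-0.066,0.001,0.046,0.0,-0.066,0.0,0.047,0.0,-0.066,0.0,0.047,0.0,-0.066,0.001,0.046,0.0,-0.066,0.0,0.047,0.0]'

```text
t: 32.75
eef_pos: [502.6, -310.9, 111.7]
tcp_rot: [-3.142, -0.0, 0.044]
ft_force: [-0.6, 0.0, -1.0]
opening: 0.165
grip_force: 30.0
```

Emit:
move_arm --moves '[0.0,0.0,0.053,0.0,0.0,0.0,0.054,0.0,0.0,0.0,0.053,0.0,0.0,0.0,0.053,0.0,0.0,0.0,0.054,0.0,0.0,0.0,0.053,0.0,0,0,0,0]'

```text
t: 33.62
eef_pos: [503.0, -310.7, 63.5]
tcp_rot: [-3.141, 0.001, 0.044]
ft_force: [1.4, -1.0, -0.9]
opening: 0.16
grip_force: 30.0
```

Emit:
move_arm --moves '[0,0,0.008,0,0,0,0.006,0,0,0,0,0]'

```text
t: 34.0
eef_pos: [503.3, -310.9, 62.2]
tcp_rot: [3.142, -0.0, 0.044]
ft_force: [0.3, 0.5, -0.3]
opening: 0.165
grip_force: 30.0
```

Emit:
move_arm --moves '[0,0,0.007,0,0,0,0.003,0,0,0,0,0]'

```text
t: 34.38
eef_pos: [503.3, -310.9, 61.6]
tcp_rot: [3.141, -0.001, 0.044]
ft_force: [-3.7, 1.2, 10.0]
opening: 0.162
grip_force: 30.0
```

Emit:
move_arm --moves '[0,0,-0.005,0,0,0,0,0,0,0,0,0]' --claw 26

```text
t: 34.75
eef_pos: [503.3, -310.8, 61.2]
tcp_rot: [-3.141, -0.0, 0.044]
ft_force: [0.2, -0.4, 0.1]
opening: 0.269
grip_force: 0.0
```

```bash
python3 - <<'E'
from h import *
s=monitor.state(); print(s['opening']*95,s['ft_force'])
p=s['eef_pos']; a=plan(None,[(p[0],p[1],110,.044,3),(p[0],p[1],230,.044,4)])
plan((*a[0],a[1]),[(490,342,200,-0.084,16)])
E
```

```text
25.548718292874458 [ 0.2 -0.4  0.1]
from [ 503.3 -310.8   61.2] 0.0443 t 34.75
[0.0, 0.0, -0.11, 0.0, 0.0, 0.0, -0.11, 0.0, 0.0, 0.0, -0.11, 0.0, 0.0, 0.0, -0.2, 0.0, 0.0, 0.0, -0.2, 0.0, 0.0, 0.0, -0.2, 0.0, 0.0, 0.0, -0.2, 0.0]
end [ 503.3 -310.8  230.7] 0.0443
[0.01, -0.27, 0.01, 0.01, 0.0, -0.27, 0.02, 0.0, 0.0, -0.28, 0.01, 0.01, 0.0, -0.27, 0.01, 0.0, 0.0, -0.27, 0.01, 0.01, -0.01, -0.27, 0.02, 0.0, -0.01, -0.27, 0.01, 0.01, -0.01, -0.28, 0.01, 0.0, -0.01, -0.27, 0.02, 0.01, -0.01, -0.27, 0.01, 0.0]
[-0.02, -0.27, 0.01, 0.01, -0.02, -0.27, 0.01, 0.0, -0.01, -0.27, 0.02, 0.01, -0.03, -0.28, 0.01, 0.0, -0.02, -0.27, 0.01, 0.01, -0.03, -0.27, 0.01, 0.0]
end [489.9 342.5 200.7] -0.0814
```

Emit:
move_arm --moves '[0.0,0.0,-0.11,0.0,0.0,0.0,-0.11,0.0,0.0,0.0,-0.11,0.0,0.0,0.0,-0.2,0.0,0.0,0.0,-0.2,0.0,0.0,0.0,-0.2,0.0,0.0,0.0,-0.2,0.0]'

```text
t: 35.62
eef_pos: [503.1, -310.7, 233.0]
tcp_rot: [3.141, -0.001, 0.044]
ft_force: [-0.8, -0.4, -0.4]
opening: 0.273
grip_force: 0.0
```

Emit:
move_arm --moves '[0.01,-0.27,0.01,0.01,0.0,-0.27,0.02,0.0,0.0,-0.28,0.01,0.01,0.0,-0.27,0.01,0.0,0.0,-0.27,0.01,0.01,-0.01,-0.27,0.02,0.0,-0.01,-0.27,0.01,0.01,-0.01,-0.28,0.01,0.0,-0.01,-0.27,0.02,0.01,-0.01,-0.27,0.01,0.0]'

```text
t: 36.88
eef_pos: [495.0, 98.6, 212.4]
tcp_rot: [-3.141, -0.001, -0.035]
ft_force: [0.3, 0.1, -0.4]
opening: 0.275
grip_force: 0.0
```

Emit:
move_arm --moves '[-0.02,-0.27,0.01,0.01,-0.02,-0.27,0.01,0.0,-0.01,-0.27,0.02,0.01,-0.03,-0.28,0.01,0.0,-0.02,-0.27,0.01,0.01,-0.03,-0.27,0.01,0.0,0,0,0,0,0,0,0,0]'

```text
t: 37.88
eef_pos: [489.7, 342.1, 201.4]
tcp_rot: [-3.142, -0.0, -0.081]
ft_force: [-0.5, -0.0, 0.4]
opening: 0.268
grip_force: 0.0
```

```bash
python3 - <<'E'
from h import *
grasp_plan(0,'w8.png')
w=cv2.imread('pics/w8.png')
sd=snap('side','s8.png')[:,:,::-1]; cv2.imwrite('pics/m8.png',np.hstack([w,np.vstack([cv2.resize(sd[230:320,250:340],(288,288),interpolation=cv2.INTER_CUBIC),np.zeros((96,288,3),np.uint8)])]))
E
```

```text
ring [546.4 342.9] px [248.7 135. ] rad 40.7 yaw -0.088 lug 72.8 caserel 25.505375943125912 143.53042619658618
target [489.7 348. ] -0.08845983948523241
from [489.9 341.7 201.4] -0.0818 t 37.92
[-0.001, -0.01, 0.236, 0.001, -0.001, -0.011, 0.235, 0.001, -0.002, -0.01, 0.236, 0.001, -0.001, -0.01, 0.236, 0.001, 0.0, 0.0, 0.111, 0.0, 0.0, 0.0, 0.111, 0.0, 0.0, 0.0, 0.111, 0.0]
end [489.7 347.9  10. ] -0.0881
```

View pics/m8.png

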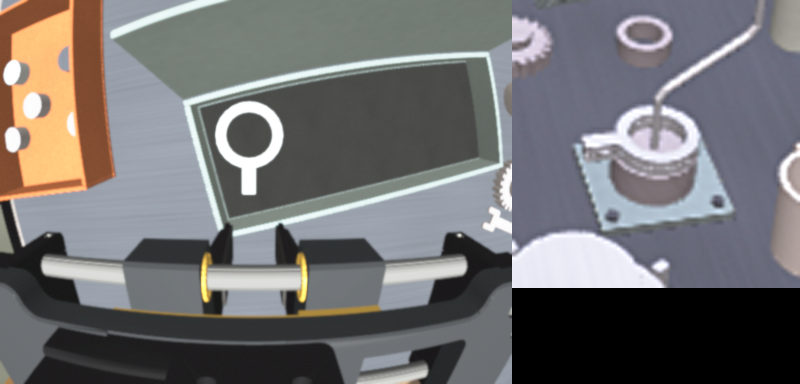

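One ring is left in the case, at (249,135). Two are stacked flat on the stop, visible in the side crop at (655,140).

Emit:
move_arm --moves '[-0.001,-0.01,0.236,0.001,-0.001,-0.011,0.235,0.001,-0.002,-0.01,0.236,0.001,-0.001,-0.01,0.236,0.001,0.0,0.0,0.111,0.0,0.0,0.0,0.111,0.0,0.0,0.0,0.111,0.0,0,0,0,0]'

```text
t: 38.98
eef_pos: [490.1, 348.7, 9.1]
tcp_rot: [-3.141, -0.001, -0.088]
ft_force: [-0.5, 0.1, -0.2]
opening: 0.273
grip_force: 0.0
```

Emit:
move_arm --moves '[0,0,0,0,0,0,0,0,0,0,0,0,0,0,0,0,0,0,0,0]' --claw 10

```text
t: 39.6
eef_pos: [489.7, 348.7, 9.6]
tcp_rot: [-3.141, -0.0, -0.088]
ft_force: [-0.0, -0.3, 2.2]
opening: 0.164
grip_force: 30.0
```

```bash
sed -i 's/(\*U,278,SY,16)/(*U,278,SY,18)/' h.py; python3 - <<'E'
from h import *
carry()
E
```

```text
grip 15.565347900170979 29.9974724650383
from [489.7 348.7   9.6] -0.0877 t 39.6
[0.0, 0.0, -0.15, 0.0, 0.0, 0.0, -0.15, 0.0, 0.0, 0.0, -0.15, 0.0, 0.0, 0.0, -0.15, 0.0, 0.0, 0.0, -0.3, 0.0, 0.0, 0.0, -0.3, 0.0, 0.0, 0.0, -0.3, 0.0, 0.0, 0.0, -0.3, 0.0]
end [489.7 348.7 279.6] -0.0877
[0.01, 0.17, -0.02, 0.0, 0.02, 0.16, -0.02, 0.0, 0.06, 0.22, 0.0, 0.0, 0.05, 0.22, 0.01, -0.01, 0.06, 0.22, 0.0, 0.0, 0.05, 0.22, 0.0, -0.01, 0.05, 0.22, 0.0, 0.0, 0.05, 0.22, 0.01, -0.01, 0.05, 0.23, 0.0, 0.0, 0.05, 0.22, 0.0, -0.01]
[0.04, 0.22, 0.01, 0.0, 0.04, 0.22, 0.0, -0.01, 0.04, 0.23, 0.0, 0.0, 0.04, 0.22, 0.0, -0.01, 0.04, 0.23, 0.01, 0.0, 0.04, 0.22, 0.0, -0.01, 0.03, 0.22, 0.0, 0.0, 0.03, 0.23, 0.01, -0.01, 0.03, 0.22, 0.0, 0.0, 0.03, 0.23, 0.0, 0.0]
end [ 592.  -305.7  278.1] 0.0379
```

Emit:
move_arm --moves '[0.0,0.0,-0.15,0.0,0.0,0.0,-0.15,0.0,0.0,0.0,-0.15,0.0,0.0,0.0,-0.15,0.0,0.0,0.0,-0.3,0.0,0.0,0.0,-0.3,0.0,0.0,0.0,-0.3,0.0,0.0,0.0,-0.3,0.0]'

```text
t: 40.6
eef_pos: [489.2, 348.5, 280.6]
tcp_rot: [3.141, 0.001, -0.088]
ft_force: [-0.6, 0.4, -1.3]
opening: 0.169
grip_force: 30.0
```

Emit:
move_arm --moves '[0.01,0.17,-0.02,0.0,0.02,0.16,-0.02,0.0,0.06,0.22,0.0,0.0,0.05,0.22,0.01,-0.01,0.06,0.22,0.0,0.0,0.05,0.22,0.0,-0.01,0.05,0.22,0.0,0.0,0.05,0.22,0.01,-0.01,0.05,0.23,0.0,0.0,0.05,0.22,0.0,-0.01]'

```text
t: 41.85
eef_pos: [535.5, 28.9, 282.1]
tcp_rot: [-3.141, 0.001, -0.025]
ft_force: [0.5, -0.0, -1.3]
opening: 0.163
grip_force: 30.0
```

Emit:
move_arm --moves '[0.04,0.22,0.01,0.0,0.04,0.22,0.0,-0.01,0.04,0.23,0.0,0.0,0.04,0.22,0.0,-0.01,0.04,0.23,0.01,0.0,0.04,0.22,0.0,-0.01,0.03,0.22,0.0,0.0,0.03,0.23,0.01,-0.01,0.03,0.22,0.0,0.0,0.03,0.23,0.0,0.0]'

```text
t: 43.1
eef_pos: [591.8, -306.6, 277.4]
tcp_rot: [-3.141, 0.001, 0.038]
ft_force: [0.9, -0.0, -0.8]
opening: 0.165
grip_force: 30.0
```

Emit:
move_arm --moves '[0,0,0,0,0,0,0,0]'

```text
t: 43.35
eef_pos: [591.6, -305.2, 277.4]
tcp_rot: [-3.141, 0.001, 0.038]
ft_force: [0.3, -0.2, -2.7]
opening: 0.163
grip_force: 30.0
```

```bash
python3 - <<'E'
from h import *
ringdown(74,'w9.png')
E
```

```text
held ring off TCP [64.9 -9.9] R 42.83303383727618 tcp [ 591.7 -304.9  277.7]
from [ 591.7 -304.9  277.7] 0.0384 t 43.4
[0.0, 0.001, 0.086, -0.001, 0.0, 0.0, 0.085, 0.0, 0.001, 0.001, 0.086, -0.001, 0.0, 0.0, 0.085, 0.0, 0.0, 0.001, 0.086, -0.001, 0.0, 0.0, 0.086, 0.0, 0.001, 0.001, 0.085, -0.001, 0.0, 0.0, 0.086, 0.0]
end [ 592.1 -305.5  175. ] 0.0447
[-0.066, 0.0, 0.047, 0.0, -0.066, 0.001, 0.046, 0.0, -0.066, 0.0, 0.047, 0.0, -0.066, 0.001, 0.047, 0.0, -0.066, 0.0, 0.046, 0.0, -0.066, 0.001, 0.047, 0.0, -0.066, 0.0, 0.046, 0.0, -0.066, 0.0, 0.047, 0.0, -0.066, 0.001, 0.047, 0.0]
end [ 503.1 -310.1  112. ] 0.0447
[0.0, 0.0, 0.042, 0.0, 0.0, 0.0, 0.042, 0.0, 0.0, 0.0, 0.043, 0.0, 0.0, 0.0, 0.042, 0.0, 0.0, 0.0, 0.042, 0.0, 0.0, 0.0, 0.042, 0.0]
end [ 503.1 -310.1   74. ] 0.0447
```

View pics/w9.png

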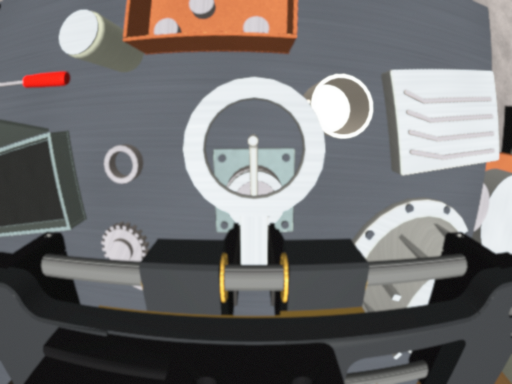

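Same good alignment as before, with the tip at (253,141) in the hole. Down the rod.

Emit:
move_arm --moves '[0.0,0.001,0.086,-0.001,0.0,0.0,0.085,0.0,0.001,0.001,0.086,-0.001,0.0,0.0,0.085,0.0,0.0,0.001,0.086,-0.001,0.0,0.0,0.086,0.0,0.001,0.001,0.085,-0.001,0.0,0.0,0.086,0.0]'

```text
t: 44.4
eef_pos: [592.2, -306.4, 174.3]
tcp_rot: [-3.142, -0.0, 0.044]
ft_force: [0.1, -0.1, -1.7]
opening: 0.165
grip_force: 30.0
```

Emit:
move_arm --moves '[-0.066,0.0,0.047,0.0,-0.066,0.001,0.046,0.0,-0.066,0.0,0.047,0.0,-0.066,0.001,0.047,0.0,-0.066,0.0,0.046,0.0,-0.066,0.001,0.047,0.0,-0.066,0.0,0.046,0.0,-0.066,0.0,0.047,0.0,-0.066,0.001,0.047,0.0]'

```text
t: 45.52
eef_pos: [502.6, -310.9, 111.7]
tcp_rot: [-3.142, -0.0, 0.044]
ft_force: [-0.1, 0.1, -1.5]
opening: 0.166
grip_force: 30.0
```

Emit:
move_arm --moves '[0.0,0.0,0.042,0.0,0.0,0.0,0.042,0.0,0.0,0.0,0.043,0.0,0.0,0.0,0.042,0.0,0.0,0.0,0.042,0.0,0.0,0.0,0.042,0.0,0,0,0,0]'

```text
t: 46.4
eef_pos: [503.1, -310.7, 73.7]
tcp_rot: [-3.141, 0.001, 0.044]
ft_force: [-0.5, 0.2, -2.1]
opening: 0.166
grip_force: 30.0
```

Emit:
move_arm --moves '[0,0,0.008,0,0,0,0.006,0,0,0,0,0]'

```text
t: 46.78
eef_pos: [503.3, -310.9, 72.2]
tcp_rot: [3.142, -0.0, 0.044]
ft_force: [-0.3, -0.3, -1.8]
opening: 0.163
grip_force: 30.0
```

Emit:
move_arm --moves '[0,0,0.006,0,0,0,0.003,0,0,0,0,0]'

```text
t: 47.15
eef_pos: [503.3, -310.9, 71.6]
tcp_rot: [3.141, -0.001, 0.044]
ft_force: [-2.3, 1.2, 7.5]
opening: 0.169
grip_force: 30.0
```

Emit:
move_arm --moves '[0,0,-0.005,0,0,0,0,0,0,0,0,0]' --claw 26

```text
t: 47.52
eef_pos: [503.3, -310.9, 71.4]
tcp_rot: [-3.141, -0.0, 0.044]
ft_force: [-0.2, 0.7, -0.0]
opening: 0.273
grip_force: 0.0
```

```bash
python3 - <<'E'
from h import *
s=monitor.state(); print(s['opening']*95,s['ft_force'])
p=s['eef_pos']; a=plan(None,[(p[0],p[1],120,.044,3),(p[0],p[1],320,.044,5)])
a=plan((*a[0],a[1]),[(540,-150,325,0.35,4),(696,221.5,325,1.731,16)])
plan((*a[0],a[1]),[(696,221.5,200,1.731,5),(696,221.5,171,1.731,3)])
E
```

```text
25.93448025980478 [-0.2  0.7 -0. ]
from [ 503.3 -310.9   71.4] 0.0442 t 47.52
[0.0, 0.0, -0.11, 0.0, 0.0, 0.0, -0.11, 0.0, 0.0, 0.0, -0.1, 0.0, 0.0, 0.0, -0.27, 0.0, 0.0, 0.0, -0.26, 0.0, 0.0, 0.0, -0.27, 0.0, 0.0, 0.0, -0.27, 0.0, 0.0, 0.0, -0.27, 0.0]
end [ 503.3 -310.9  320.4] 0.0442
[0.07, -0.27, -0.01, -0.05, 0.1, -0.25, -0.01, -0.05, 0.11, -0.25, 0.0, -0.05, 0.13, -0.24, -0.01, -0.04, 0.11, -0.12, 0.0, -0.06, 0.13, -0.12, 0.0, -0.05, 0.13, -0.1, 0.0, -0.06, 0.14, -0.09, 0.0, -0.05, 0.15, -0.08, 0.0, -0.06, 0.16, -0.06, 0.0, -0.05]
[0.16, -0.05, 0.0, -0.06, 0.16, -0.04, 0.0, -0.05, 0.17, -0.02, 0.0, -0.06, 0.17, -0.01, 0.0, -0.05, 0.17, 0.0, 0.0, -0.06, 0.16, 0.03, 0.0, -0.05, 0.17, 0.03, 0.0, -0.06, 0.16, 0.05, 0.0, -0.05, 0.15, 0.06, 0.0, -0.06, 0.15, 0.08, 0.0, -0.05]
end [696.3 220.9 324.9] 1.725
[0.0, 0.0, 0.17, 0.0, 0.0, 0.0, 0.16, 0.0, 0.0, 0.0, 0.17, 0.0, 0.0, 0.0, 0.17, 0.0, 0.0, 0.0, 0.16, 0.0, 0.0, 0.0, 0.07, 0.0, 0.0, 0.0, 0.06, 0.0, 0.0, 0.0, 0.07, 0.0]
end [696.3 220.9 170.4] 1.725
```

Emit:
move_arm --moves '[0.0,0.0,-0.11,0.0,0.0,0.0,-0.11,0.0,0.0,0.0,-0.1,0.0,0.0,0.0,-0.27,0.0,0.0,0.0,-0.26,0.0,0.0,0.0,-0.27,0.0,0.0,0.0,-0.27,0.0,0.0,0.0,-0.27,0.0]'

```text
t: 48.52
eef_pos: [502.9, -310.6, 323.0]
tcp_rot: [3.141, -0.001, 0.044]
ft_force: [0.1, -0.3, -0.0]
opening: 0.272
grip_force: 0.0
```

Emit:
move_arm --moves '[0.07,-0.27,-0.01,-0.05,0.1,-0.25,-0.01,-0.05,0.11,-0.25,0.0,-0.05,0.13,-0.24,-0.01,-0.04,0.11,-0.12,0.0,-0.06,0.13,-0.12,0.0,-0.05,0.13,-0.1,0.0,-0.06,0.14,-0.09,0.0,-0.05,0.15,-0.08,0.0,-0.06,0.16,-0.06,0.0,-0.05]' --claw 30

```text
t: 49.78
eef_pos: [598.7, -10.3, 326.2]
tcp_rot: [3.141, -0.001, 0.864]
ft_force: [-0.3, -0.9, 0.5]
opening: 0.317
grip_force: 0.0
```

Emit:
move_arm --moves '[0.16,-0.05,0.0,-0.06,0.16,-0.04,0.0,-0.05,0.17,-0.02,0.0,-0.06,0.17,-0.01,0.0,-0.05,0.17,0.0,0.0,-0.06,0.16,0.03,0.0,-0.05,0.17,0.03,0.0,-0.06,0.16,0.05,0.0,-0.05,0.15,0.06,0.0,-0.06,0.15,0.08,0.0,-0.05]'

```text
t: 51.02
eef_pos: [696.2, 221.5, 326.2]
tcp_rot: [3.141, -0.0, 1.728]
ft_force: [0.6, -0.1, -0.2]
opening: 0.316
grip_force: 0.0
```

Emit:
move_arm --moves '[0,0,0,0,0,0,0,0]'

```text
t: 51.28
eef_pos: [695.9, 220.4, 325.6]
tcp_rot: [3.141, 0.0, 1.724]
ft_force: [-0.1, 0.5, 0.2]
opening: 0.317
grip_force: 0.0
```

```bash
python3 - <<'E'
from h import *
w=snap('wrist','w10.png')[:,:,::-1]; i=viewer.camera_info('wrist'); s=monitor.state(); print(s['eef_pos'],s['tcp_rot'])
print(proj('wrist',(694,221,186),i))
sd=snap('side','s10.png')[:,:,::-1]; cv2.imwrite('pics/m10.png',np.hstack([w,np.vstack([cv2.resize(sd[230:320,250:340],(288,288),interpolation=cv2.INTER_CUBIC),np.zeros((96,288,3),np.uint8)])]))
plan(None,[(695,221,200,1.731,5),(695,221,171,1.731,3)],3)
E
```

```text
[696.  220.1 325.6] [3.1 0.  1.7]
[251.6 188. ]
from [696.  220.  325.7] 1.7235 t 51.38
[0.001, -0.001, 0.168, -0.001, 0.002, -0.001, 0.167, -0.001, 0.001, -0.001, 0.168, -0.001, 0.002, -0.002, 0.167, -0.001, 0.001, -0.001, 0.168, -0.001, 0.0, 0.0, 0.064, 0.0, 0.0, 0.0, 0.065, 0.0, 0.0, 0.0, 0.064, 0.0]
end [695.  220.9 171. ] 1.7313
```

View pics/m10.png

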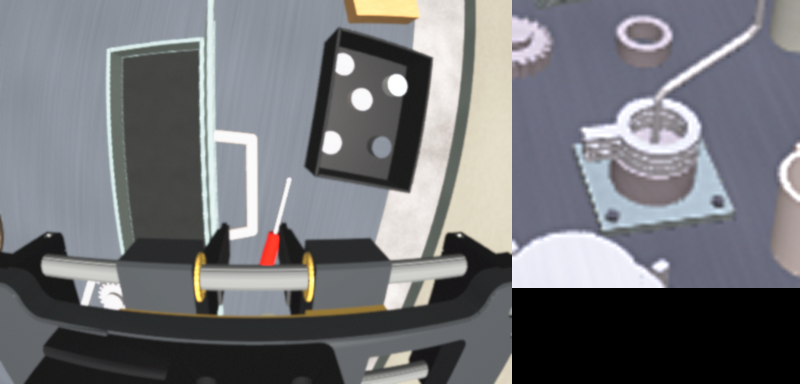

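The bar sits at column 251, as predicted. The case is empty and three rings are stacked (side crop). Going down to the handle.

Emit:
move_arm --moves '[0.001,-0.001,0.168,-0.001,0.002,-0.001,0.167,-0.001,0.001,-0.001,0.168,-0.001,0.002,-0.002,0.167,-0.001,0.001,-0.001,0.168,-0.001,0.0,0.0,0.064,0.0,0.0,0.0,0.065,0.0,0.0,0.0,0.064,0.0,0,0,0,0]'

```text
t: 52.5
eef_pos: [695.0, 221.7, 170.0]
tcp_rot: [-3.141, -0.0, 1.733]
ft_force: [0.6, 0.5, -0.2]
opening: 0.316
grip_force: 0.0
```

Emit:
move_arm --moves '[0,0,0,0,0,0,0,0,0,0,0,0,0,0,0,0,0,0,0,0,0,0,0,0]' --claw 6

```text
t: 53.25
eef_pos: [693.6, 221.6, 170.8]
tcp_rot: [-3.138, 0.0, 1.733]
ft_force: [-10.3, -2.5, 5.3]
opening: 0.119
grip_force: 30.0
```

```bash
python3 - <<'E'
from h import *
s=monitor.state(); p=s['eef_pos']; print(s['ft_force'],s['opening']*95,s['grip_force'])
r=lambda a:EX*(-140*np.cos(a)+47*np.sin(a))+np.array([0,0,140*np.sin(a)+47*np.cos(a)])
a0=1.75; A=np.linspace(a0,0,31)[1:]
print('offset of TCP from bar model',p-(HG+r(a0)))
plan(None,[(*(p+r(a)-r(a0)),s['tcp_rot'][2],1) for a in A],3)
E
```

```text
[-10.3  -2.5   5.3] 11.3320896756361 29.998801946640015
offset of TCP from bar model [  0.5   0.7 -14.6]
from [693.6 221.6 170.8] 1.7329 t 53.25
[0.0, -0.051, -0.026, 0.0, 0.001, -0.053, -0.023, 0.0, 0.0, -0.053, -0.02, 0.0, 0.0, -0.055, -0.017, 0.0, 0.0, -0.056, -0.014, 0.0, 0.001, -0.057, -0.01, 0.0, 0.0, -0.057, -0.008, 0.0, 0.0, -0.057, -0.003, 0.0, 0.001, -0.057, -0.001, 0.0, 0.0, -0.058, 0.003, 0.0]
[0.0, -0.057, 0.006, 0.0, 0.0, -0.056, 0.01, 0.0, 0.001, -0.056, 0.013, 0.0, 0.0, -0.055, 0.016, 0.0, 0.0, -0.054, 0.019, 0.0, 0.001, -0.053, 0.023, 0.0, 0.0, -0.052, 0.025, 0.0, 0.0, -0.05, 0.029, 0.0, 0.0, -0.048, 0.031, 0.0, 0.001, -0.046, 0.034, 0.0]
[0.0, -0.044, 0.037, 0.0, 0.0, -0.042, 0.039, 0.0, 0.0, -0.04, 0.041, 0.0, 0.0, -0.037, 0.044, 0.0, 0.001, -0.034, 0.046, 0.0, 0.0, -0.032, 0.048, 0.0, 0.0, -0.029, 0.049, 0.0, 0.0, -0.026, 0.052, 0.0, 0.0, -0.023, 0.052, 0.0, 0.0, -0.02, 0.054, 0.0]
end [485.  188.5  88.4] 1.7329
```

Emit:
move_arm --moves '[0.0,-0.051,-0.026,0.0,0.001,-0.053,-0.023,0.0,0.0,-0.053,-0.02,0.0,0.0,-0.055,-0.017,0.0,0.0,-0.056,-0.014,0.0,0.001,-0.057,-0.01,0.0]'

```text
t: 54.0
eef_pos: [647.9, 214.3, 188.6]
tcp_rot: [3.137, -0.0, 1.733]
ft_force: [7.5, 1.6, 4.4]
opening: 0.117
grip_force: 30.0
```

Emit:
move_arm --moves '[0.0,-0.057,-0.008,0.0,0.0,-0.057,-0.003,0.0,0.001,-0.057,-0.001,0.0,0.0,-0.058,0.003,0.0,0.0,-0.057,0.006,0.0,0.0,-0.056,0.01,0.0,0.001,-0.056,0.013,0.0]'

```text
t: 54.88
eef_pos: [588.2, 204.9, 185.1]
tcp_rot: [3.139, -0.0, 1.733]
ft_force: [3.7, 0.9, 4.4]
opening: 0.116
grip_force: 30.0
```

Emit:
move_arm --moves '[0.0,-0.055,0.016,0.0,0.0,-0.054,0.019,0.0,0.001,-0.053,0.023,0.0,0.0,-0.052,0.025,0.0,0.0,-0.05,0.029,0.0,0.0,-0.048,0.031,0.0,0.001,-0.046,0.034,0.0]'

```text
t: 55.75
eef_pos: [534.6, 196.4, 156.9]
tcp_rot: [3.142, -0.0, 1.733]
ft_force: [4.0, 2.1, 2.4]
opening: 0.121
grip_force: 30.0
```

Emit:
move_arm --moves '[0.0,-0.044,0.037,0.0,0.0,-0.042,0.039,0.0,0.0,-0.04,0.041,0.0,0.0,-0.037,0.044,0.0,0.001,-0.034,0.046,0.0,0.0,-0.032,0.048,0.0,0.0,-0.029,0.049,0.0]'

```text
t: 56.62
eef_pos: [496.5, 190.4, 111.2]
tcp_rot: [-3.142, -0.0, 1.733]
ft_force: [2.2, 4.8, 1.5]
opening: 0.121
grip_force: 30.0
```

Emit:
move_arm --moves '[0.0,-0.026,0.052,0.0,0.0,-0.023,0.052,0.0,0,0,0,0]'

```text
t: 57.0
eef_pos: [488.8, 189.1, 94.9]
tcp_rot: [-3.14, -0.0, 1.733]
ft_force: [1.6, 5.8, -7.5]
opening: 0.117
grip_force: 30.0
```

Emit:
move_arm --moves '[0.0,-0.01,0.027,0.0,0.0,-0.008,0.02,0.0,0,0,0,0]'

```text
t: 57.38
eef_pos: [486.4, 188.7, 88.4]
tcp_rot: [-3.141, -0.0, 1.733]
ft_force: [0.1, 5.8, -3.0]
opening: 0.117
grip_force: 30.0
```

Emit:
move_arm --moves '[0.0,-0.002,0.014,0.0,0,0,0,0]'

```text
t: 57.62
eef_pos: [485.7, 188.6, 86.4]
tcp_rot: [-3.14, 0.0, 1.733]
ft_force: [-2.2, 4.4, -0.8]
opening: 0.118
grip_force: 30.0
```

Emit:
move_arm --moves '[0.0,0,0.01,0.0,0,0,0,0]'

```text
t: 57.88
eef_pos: [485.2, 188.5, 84.9]
tcp_rot: [-3.139, 0.0, 1.733]
ft_force: [-3.6, 5.0, 2.6]
opening: 0.119
grip_force: 30.0
```

Emit:
move_arm --moves '[0.0,0,0.013,0.0,0,0,0,0]'

```text
t: 58.12
eef_pos: [485.0, 188.5, 83.8]
tcp_rot: [-3.138, 0.0, 1.733]
ft_force: [-9.1, 3.7, 14.1]
opening: 0.117
grip_force: 30.0
```

Emit:
move_arm --moves '[0.0,0,0.013,0.0,0,0,0,0]'

```text
t: 58.38
eef_pos: [485.0, 188.3, 82.9]
tcp_rot: [-3.139, 0.0, 1.733]
ft_force: [-12.2, 0.1, 30.3]
opening: 0.119
grip_force: 30.0
```

The lid is firmly shut (30 N). I'll release, rise and retreat.

Emit:
move_arm --moves '[0,0,0,0,0,0,0,0,0,0,0,0,0,0,0,0]' --claw 45

```text
t: 58.88
eef_pos: [486.5, 188.6, 81.3]
tcp_rot: [-3.141, 0.0, 1.733]
ft_force: [0.1, -0.2, 0.7]
opening: 0.455
grip_force: 0.0
```

Emit:
move_arm --moves '[0,0,-0.1,0,0,0,-0.2,0,0,0,-0.3,0,0,0,-0.3,0,0,-0.3,-0.3,0,0,-0.3,0,0,0,-0.2,0,0,0,0,0,0,0,0,0,0]'

```text
t: 60.0
eef_pos: [369.7, 169.7, 261.5]
tcp_rot: [3.14, -0.0, 1.733]
ft_force: [0.2, 0.0, 0.5]
opening: 0.475
grip_force: 0.0
```

```bash
python3 - <<'E'
from h import *
s=monitor.state(); print(s['t'],s['eef_pos'],s['ft_force'])
sd=snap('side','s11.png')[:,:,::-1]; t=snap('top','t11.png')[:,:,::-1]
f=lambda im,x,y,w,h:cv2.resize(im[y:y+h,x:x+w],(400,300),interpolation=cv2.INTER_CUBIC)
cv2.imwrite('pics/m11.png',np.vstack([np.hstack([f(sd,215,145,100,75),f(sd,240,230,100,75)]),np.hstack([f(t,100,100,280,210),f(sd,200,130,240,180)])]))
E
```

```text
60.0 [369.7 169.7 261.5] [0.2 0.  0.5]
```

View pics/m11.png

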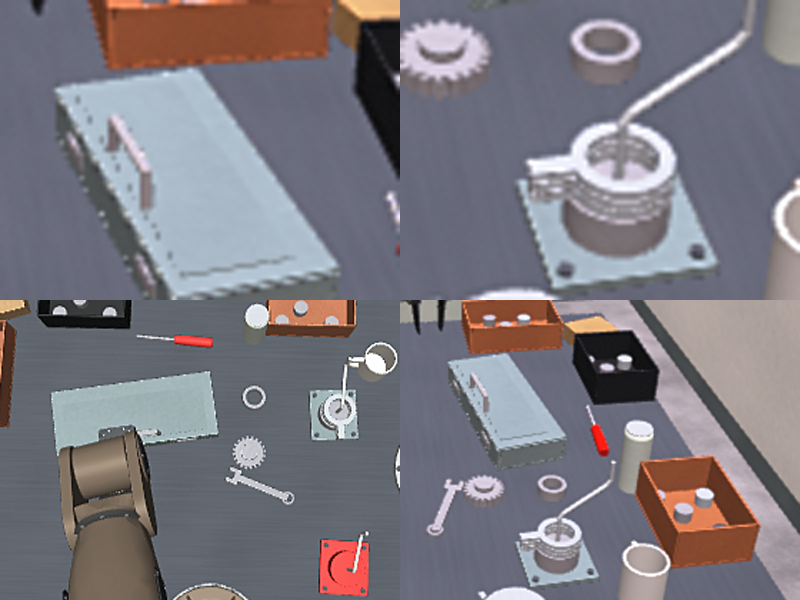

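The lid is shut with no gap, three rings lie flat on the stop at (620,170), and the other things haven't moved. Handing in.

```bash
python3 -c "
from cell import order
print(order.job_done())"
```

```text
the job is handed in; nothing more can be done
None
```

I opened the lid to its stop, slid all three rings that were in the case down the bent rod to lie flat on the stop, shut the lid, and handed the job in at about 60 s (the hand-in gave no verdict).

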